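# Stow the drift punches and latch the rack keeper

## Robot

A 6-joint arm with a two-finger parallel gripper is mounted at the origin on the work surface. World frame = base frame: x ahead of the robot, y to its left, z up, the work surface at z = 0. Lengths are in m, angles in rad, forces in N, time in s.
With the tool pointing down it reaches from about 0.35 to 0.975 m from the base axis. Payload 4.9 kg.
Tool frame: the origin (TCP) lies at the very end of the fingers, on their centre line; the grasp point (between the pads) lies 19 mm behind it (manip.hold_point_z is the distance from the TCP to the grasp point, in m); z points along the fingers, y is the direction in which the jaws open and shut (so a half turn about z gives the same grasp; the last joint's range is limited). The gripper opens to 85 mm and grips with 20 to 120 N. Pads are 22 mm wide; open, the fingers measure 114 mm over their backs; the gripper's body (76 mm by 85 mm) begins 54 mm behind the grasp point. The pads swing forward as they close: fully open they stand 13 mm farther back than shut.
Start: joints at [-1.412, 0.053, 1.613, -0, 1.476, -0.119], TCP at [0.171, -0.601, 0.2] pointing down, gripper open.
Joint ranges: [-3.01, 3.01], [-1.01, 2.22], [0.06, 2.58], [-1.02, 4.17], [0.09, 2.62], [-3.14, 3.14]. Speed limits (rad/s): [2.57, 2.57, 3.14, 3.14, 3.14, 3.14].

## Interface

Orientations are given as a unit quaternion [w, x, y, z].
In Python, from plant import manip gives the robot as it stands. The module is installed in compiled form; this text tells all that it offers.
- The arm moves only by the shell command python3 -m creep 'ROWS'. ROWS is JSON, a list of rows, each a list of 7 numbers: the turn, a rotation vector about the tool's x, y, z in degrees, then the shift along the tool's x, y, z in m, then the opening, from 0 (shut) to 1 (fully open). In form: [[ax, ay, az, tx, ty, tz, jaw], ...]. A call has 1 to 20 rows; each row shifts and turns the commanded pose from where the row before left it, along the tool's axes as they then stand; what a row does not reach is not made up. A row lasts 1/12 s, in which the tool goes at most 41.7 mm and 7.16 degrees, less where a joint would pass 70% of its speed; a pose out of reach is approached as far as the arm can. A call is refused whole if a number of a shift passes 0.0417 or a number of a turn 7.16, either way. A call with a gripper value outside its range is refused whole. The fingers move at their own pace and stop on an object; the grip force is fixed at half the most. Time passes only in rows, so rows that do not move let the fingers close. It gives the time, the measured TCP pose, the force and the opening at its end, in the units of the state.
- manip.state(): the state, without advancing time (a new reading comes with each control period).
- manip.grab_frame(name): name is "side" or "top" or "wrist"; returns the picture (384x512x3 uint8, blue, green, red); there is no depth.
- manip.get_calibration(name): a dict with "fx", "fy", "cx", "cy" (pixels), "xyz" and "attitude" of the camera in the world. Camera axes: x right, y down, z forward; pixel columns grow to the right and rows downward; lengths in m; the calibration is good to about 2 mm. A picture is of the moment at which its call begins: read the wrist's pose just before it. get_calibration takes no time and is no camera call; for the wrist camera it gives the pose at the moment of the call.
- manip.job_done(): hands the job in, once; it reports no verdict.
Trained networks look in the newest picture that a camera, given by its name, has taken for a name from the list of things; names that differ only in an ending like _2 or _b are one class to them, and where a whole thing is asked for, a point or a joint stands for the part that bears it (a point fixed in the world has none). Each returns a list of dicts, best first, with "confidence" (0 to 1); they miss things now and then, are a little off and sometimes report something else, mostly with a low value. They report only what shows in the picture. A call takes as long as a camera call. They do not tell look-alikes from the thing itself.
- manip.cut_out(target, camera): "pixels" (384x512 bool, what is visible of it) and "rect" ([left, top, right, bottom] in pixels, round what is visible of it).
The state is a dict: "time": time; "joint_pos": joint angles; "joint_vel": joint speeds; "joint_efforts": joint torques, N m; "tool_pos": TCP position; "tool_rot": TCP orientation; "contact_force": force on the tool from outside, world axes, zero at the start; "ft_torque": the same for the moment, N m; "gripper_width": opening from 0.0 (shut) to 1.0 (fully open).
Only numpy, scipy, OpenCV 4.12 (cv2) and the standard library are available. Lean on these libraries where they do the work, as an engineer would, in place of code of your own. Each camera call takes 0.05 s, during which the arm holds its last target.

## Task

Put away the drift punches on this workshop bench: swing the yellow keeper frame of the green rack up and back, stand every punch that is lying about upright in the rack's open sockets (either end up), then swing the keeper down over them until it rests fully home in its red catches, and let go. Do not knock over the glass jars.

Things in the scene. Friction and masses are not known exactly. Their poses are not given: they have to be found in the camera images.
- rack: Green punch rack, fixed to the bench. Origin: centre of its base plate's underside; x to its back, y along its row, z up. Base plate 176 x 300 x 6. Four square sockets, centres at x = 0, y = -75, -25, 25, 75, each 46 x 46 inside, walls 4, floor at z = 6, rim at z = 86. Steel catch posts, 14 square, at x = -55, y = +-135, top z = 155 (red cheeks to 171); hinge posts at x = 60, y = +-147, top 166.
- keeper (a joint): Angle of the yellow keeper frame. 0: level, resting in the catches above the sockets; grows as its front bar swings up and back, stop at 1.9. Stiff hinge (0.25 N m): stays where left. Two arms 135 long at rack y = +-135 carry the front bar, and a middle bar (8 diameter) 60 from the hinge, above the sockets when closed.
- keeper_bar (a point): Middle of the keeper's front bar, on its axis, 135 from the hinge; moves with the keeper. Round bar 10 diameter, 270 long, along the rack's y, free to pinch; it turns in the fingers. Closed it lies at rack x = -75, y = 0, z = 160. Needs 2 to 5 N to move.
- keeper_hinge (a point): Middle of the keeper's hinge axis (fixed on the rack at x = 60, z = 160; axis along the rack's y).
- punch0: Drift punch of square steel bar, red shank, may be absent (None). 140 long along its x, origin at its centre (10 above what it lies on); shank 20 x 20 from x = -60 to 32, then a 16 square steel head to -70 and a 12 square steel nose to +70. 0.3 to 0.5 kg.
- punch1: Drift punch of square steel bar, yellow shank, may be absent (None). 140 long along its x, origin at its centre (10 above what it lies on); shank 20 x 20 from x = -60 to 32, then a 16 square steel head to -70 and a 12 square steel nose to +70. 0.3 to 0.5 kg.
- punch2: Drift punch of square steel bar, blue shank, may be absent (None). 140 long along its x, origin at its centre (10 above what it lies on); shank 20 x 20 from x = -60 to 32, then a 16 square steel head to -70 and a 12 square steel nose to +70. 0.3 to 0.5 kg.
- punch3: Drift punch of square steel bar, orange shank, may be absent (None). 140 long along its x, origin at its centre (10 above what it lies on); shank 20 x 20 from x = -60 to 32, then a 16 square steel head to -70 and a 12 square steel nose to +70. 0.3 to 0.5 kg.
- jar: Glass jar with brass lid, 64 diameter, 75 high, origin at the centre of its underside. Bystander, keep it standing.
- jar2: Smaller glass jar with steel lid, 52 diameter, 60 high, origin at the centre of its underside. Bystander, keep it standing.
Things that resemble listed ones, but are neither listed nor needed, are in the scene too. What is shaped like the punch3 but black or turquoise is not meant.

How it is judged:
On the way, in this order (a step that is already met when the one before it is completed fails the run):
1. the keeper frame is swung open, past 1.3 rad (value of joint keeper above 1.3 rad), for 0.2 s.
2. every punch stands in a socket of the rack (x of punch0 in the frame of rack between -0.035 and 0.035 m and y of punch0 in the frame of rack between -0.11 and 0.11 m and z of punch0 in the frame of rack between 0.055 and 0.09 m and (angle between punch0's own x axis and vertical below 0.5 rad or angle between punch0's own x axis and vertical above 2.64 rad) and linear speed of each of punch0, punch1, punch2, punch3 below 0.05 m/s and x of punch1 in the frame of rack between -0.035 and 0.035 m and y of punch1 in the frame of rack between -0.11 and 0.11 m and z of punch1 in the frame of rack between 0.055 and 0.09 m and (angle between punch1's own x axis and vertical below 0.5 rad or angle between punch1's own x axis and vertical above 2.64 rad) and x of punch2 in the frame of rack between -0.035 and 0.035 m and y of punch2 in the frame of rack between -0.11 and 0.11 m and z of punch2 in the frame of rack between 0.055 and 0.09 m and (angle between punch2's own x axis and vertical below 0.5 rad or angle between punch2's own x axis and vertical above 2.64 rad) and x of punch3 in the frame of rack between -0.035 and 0.035 m and y of punch3 in the frame of rack between -0.11 and 0.11 m and z of punch3 in the frame of rack between 0.055 and 0.09 m and (angle between punch3's own x axis and vertical below 0.5 rad or angle between punch3's own x axis and vertical above 2.64 rad)), for 0.2 s.
3. the keeper is swung down into its catches (value of joint keeper below 0.06 rad), for 0.2 s.
At the end, for the whole second after the job is handed in: Every punch present stands in the rack's sockets: its centre within 35 mm of the row's centre line in x, 110 mm in y and 55 to 90 mm above the rack's underside, its long axis within 0.5 rad of vertical either way up, at rest; and the keeper is at less than 0.06 rad, released (all of step 2 and value of joint keeper below 0.06 rad); the robot touches nothing.
It fails at once if a glass jar is knocked over (angle between any of jar, jar2's own z axis and vertical above 0.6 rad).
Of punch0, punch1, punch2, punch3 only 3 to 4 are there at a start; the rules pass over those that are not, and their reading is None.
At some moment in a run one of punch0, punch1, punch2, punch3 may be knocked a few centimetres aside while the robot is not near it.
Once in a run the grip may slacken for a moment while it holds something.
It also fails if it takes over 210 s, if anything falls off the work surface, if the arm or the gripper's body presses on something with over 40 N, if the wrist force passes 120 N, or if a joint passes its speed limit or range.

## Working session

There is one attempt and no reset: what is moved stays moved. The work goes in short steps, Python scripts to look and compute and a shell command to move; the robot and the scene stay as the last step left them, time stands still between calls to the robot, and variables do not carry over. Pictures are saved under pics/ and viewed, and the job is handed in when it is done.

```bash
mkdir -p pics; ls; cat > h.py <<'E'
from plant import manip
import numpy as np, cv2, json
from scipy.spatial.transform import Rotation as R
def q2R(q): return R.from_quat([q[1],q[2],q[3],q[0]]).as_matrix()
def snap(name,fn=None):
    c=manip.get_calibration(name); im=np.array(manip.grab_frame(name))
    if fn: cv2.imwrite('pics/'+fn,im)
    return im,c
def ray(c,u,v):
    M=q2R(c['attitude']) if np.size(c['attitude'])==4 else np.array(c['attitude'])
    d=M@np.array([(u-c['cx'])/c['fx'],(v-c['cy'])/c['fy'],1.0]); return np.array(c['xyz']),d
def onz(c,u,v,z):
    o,d=ray(c,u,v); return o+d*(z-o[2])/d[2]
def proj(c,p):
    M=q2R(c['attitude']) if np.size(c['attitude'])==4 else np.array(c['attitude'])
    q=M.T@(np.asarray(p)-np.array(c['xyz'])); return np.array([c['cx']+c['fx']*q[0]/q[2],c['cy']+c['fy']*q[1]/q[2]])
E
python3 - <<'E'
from h import *
for n in ['side','top','wrist']:
    im,c=snap(n,n+'0.png'); print(n,c)
print(manip.state())
E
```

```text
pics
side {'fx': 498.3475697921035, 'fy': 498.3475697921035, 'cx': 256.95381236605743, 'cy': 198.56435662210936, 'xyz': array([0.21043542, 0.93403071, 0.88791632]), 'attitude': array([ 0.06399469, -0.11438168,  0.87857734, -0.45926395])}
top {'fx': 369.60875773053317, 'fy': 369.60875773053317, 'cx': 254.53541463060998, 'cy': 189.03677813051834, 'xyz': array([ 0.40281561, -0.12326215,  1.16292612]), 'attitude': array([ 0.03315018, -0.70582214,  0.70630124, -0.04306655])}
wrist {'fx': 278.3867575821918, 'fy': 278.3867575821918, 'cx': 256.8868911058372, 'cy': 194.677030918757, 'xyz': array([ 0.24002772, -0.58148043,  0.37286384]), 'attitude': array([ 0.11489046,  0.78996362, -0.59607171, -0.08634913])}
{'time': 0.15, 'joint_pos': array([-1.41200846e+00,  5.32261263e-02,  1.61398864e+00, -1.91208313e-05,
        1.47599626e+00, -1.19005970e-01]), 'joint_vel': array([-0.00023882, -0.00316309, -0.00414336, -0.00054989, -0.00154301,
        0.00032231]), 'joint_efforts': array([ 5.85307862e-04, -3.94241774e+01, -3.70720553e+01, -1.92951834e-04,
        4.66164653e-03, -1.15305205e-06]), 'tool_pos': array([ 0.17130179, -0.60050473,  0.19932651]), 'tool_rot': array([-8.08836028e-04,  9.90368871e-01,  1.38451598e-01, -2.56092718e-05]), 'contact_force': array([ 0.5185247 , -0.50325332,  0.07046944]), 'ft_torque': array([ 0.03030519, -0.02188226, -0.01087811]), 'gripper_width': 1.0002857732636603}
```

View pics/top0.png

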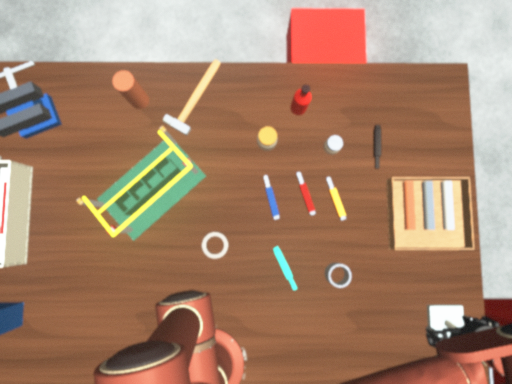

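View pics/side0.png

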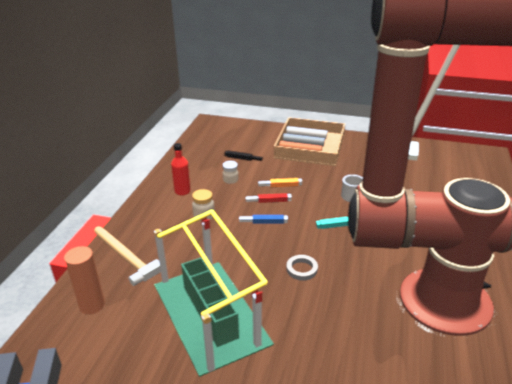

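View pics/wrist0.png

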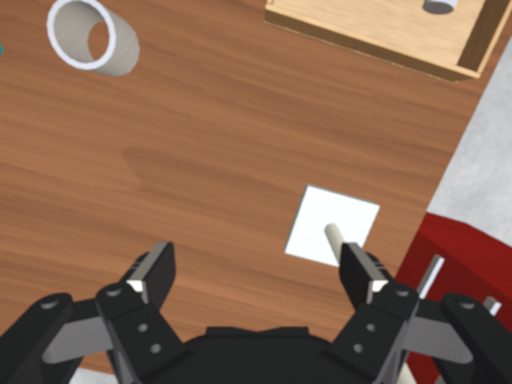

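```bash
python3 - <<'E'
from h import *
for cam in ['top','side']:
    snap(cam)
    for n in ['rack','keeper','punch0','punch1','punch2','punch3','jar','jar2']:
        for d in manip.cut_out(n,cam)[:3]:
            m=d['pixels']; print(cam,n,round(d['confidence'],2),np.round(d['rect']),m.sum())
E
```

```text
top keeper 0.55 [ 83. 130. 190. 240.] 1022
top punch0 0.84 [326. 178. 345. 218.] 307
top punch0 0.81 [298. 173. 316. 215.] 335
top punch0 0.76 [260. 175. 278. 222.] 338
top punch1 0.84 [326. 178. 345. 218.] 307
top punch1 0.81 [298. 173. 316. 215.] 335
top punch1 0.76 [260. 175. 278. 222.] 338
top punch2 0.84 [326. 178. 345. 218.] 307
top punch2 0.81 [298. 173. 316. 215.] 335
top punch2 0.76 [260. 175. 278. 222.] 338
top punch3 0.84 [326. 178. 345. 218.] 307
top punch3 0.81 [298. 173. 316. 215.] 335
top punch3 0.76 [260. 175. 278. 222.] 338
top jar 0.75 [324. 135. 341. 155.] 285
top jar 0.6 [256. 127. 275. 151.] 397
top jar 0.42 [ 83. 133. 190. 237.] 1163
top jar2 0.75 [324. 135. 341. 155.] 285
top jar2 0.6 [256. 127. 275. 151.] 397
top jar2 0.42 [ 83. 133. 190. 237.] 1163
side rack 0.91 [154. 217. 274. 373.] 9192
side keeper 0.95 [156. 222. 266. 312.] 958
side punch0 0.84 [246. 194. 292. 205.] 296
side punch0 0.79 [239. 216. 291. 224.] 372
side punch0 0.68 [314. 214. 347. 228.] 238
side punch1 0.84 [246. 194. 292. 205.] 296
side punch1 0.79 [239. 216. 291. 224.] 372
side punch1 0.68 [314. 214. 347. 228.] 238
side punch2 0.84 [246. 194. 292. 205.] 296
side punch2 0.79 [239. 216. 291. 224.] 372
side punch2 0.68 [314. 214. 347. 228.] 238
side punch3 0.84 [246. 194. 292. 205.] 296
side punch3 0.79 [239. 216. 291. 224.] 372
side punch3 0.68 [314. 214. 347. 228.] 238
side jar 0.76 [192. 189. 212. 226.] 595
side jar 0.66 [224. 163. 235. 186.] 318
side jar2 0.76 [192. 189. 212. 226.] 595
side jar2 0.66 [224. 163. 235. 186.] 318
```

```bash
python3 - <<'E'
from h import *
im,c=snap('top')
a=cv2.resize(im[115:250,70:215],None,fx=5,fy=5,interpolation=cv2.INTER_CUBIC); cv2.imwrite('pics/rk.png',a[:600])
a=cv2.resize(im[110:230,250:400],None,fx=5,fy=5,interpolation=cv2.INTER_CUBIC); cv2.imwrite('pics/pn.png',a)
im,c=snap('side')
a=cv2.resize(im[205:375,140:290],None,fx=3.5,fy=3.5,interpolation=cv2.INTER_CUBIC); cv2.imwrite('pics/rks.png',a)
E
```

```text
(no output)
```

View pics/rk.png

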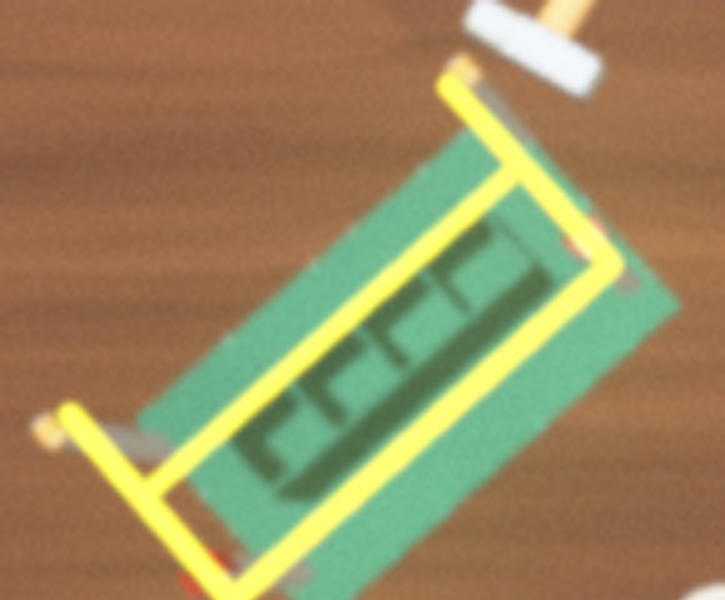

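View pics/pn.png

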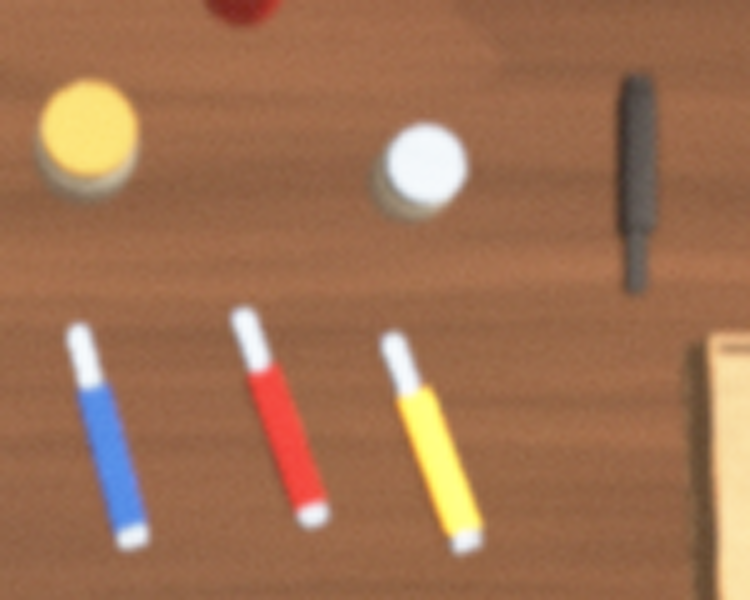

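View pics/rks.png

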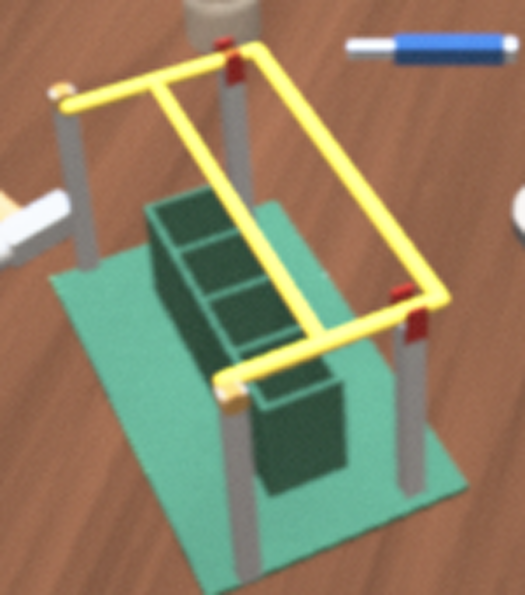

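```bash
cat > fit.py <<'E'
from h import *
from scipy.optimize import least_squares
T=manip.get_calibration('top'); S=manip.get_calibration('side')
t=lambda u,v:(T,70+u/5-.4,115+v/5-.4); s=lambda u,v:(S,140+u/3.5-.35,205+v/3.5-.35)
obs=[((60,-135,160),t(448,85)),((60,135,160),t(70,410)),((-75,-135,160),t(612,265)),((-75,135,160),t(233,590)),((0,-135,160),t(518,170)),((0,135,160),t(150,493)),
((-88,-150,6),t(680,303)),((88,150,6),t(138,418)),
((60,-135,160),s(65,103)),((60,135,160),s(222,380)),((-75,135,160),s(442,298)),((-75,-135,160),s(258,50)),((88,-150,6),s(55,278)),((-88,150,6),s(465,487)),((-88,-150,6),s(278,203)),((88,150,6),s(210,594))]
def W(p,q):
    c,si=np.cos(p[2]),np.sin(p[2]); return np.array([p[0]+c*q[0]-si*q[1],p[1]+si*q[0]+c*q[1],q[2]])
f=lambda p:np.concatenate([proj(o[0],W(p,np.array(q)/1e3))-o[1:] for q,o in obs])
r=least_squares(f,[0.4,0.3,0.8],loss='soft_l1'); print(r.x,np.degrees(r.x[2])); print(np.round(f(r.x).reshape(-1,2),1))
E
cat > pun.py <<'E'
from h import *
def hsv(im,col):
    h=cv2.cvtColor(im,cv2.COLOR_BGR2HSV)
    lo,hi={'blue':((100,120,80),(125,255,255)),'yellow':((18,140,120),(34,255,255)),'red':((0,0,0),(0,0,0))}[col]
    return cv2.inRange(h,lo,hi)
im,c=snap('top')
rects={}
for d in manip.cut_out('punch0','top'):
    m=d['pixels'].astype(np.uint8)
    ys,xs=np.nonzero(m); pts=np.stack([xs,ys],1).astype(np.float32)
    rr=cv2.minAreaRect(pts); box=cv2.boxPoints(rr)
    mc=im[ys,xs].astype(int); sat=mc.max(1)-mc.min(1); col=np.median(mc[sat>80],0) if (sat>80).sum()>5 else None
    ctr=np.array(rr[0]); e=[(box[i]+box[(i+1)%4])/2 for i in range(4)]
    ax=(e[0],e[2]) if np.linalg.norm(e[0]-e[2])>np.linalg.norm(e[1]-e[3]) else (e[1],e[3])
    A,B=[onz(c,*a,0.01) for a in ax]
    sc=np.stack([xs,ys],1)[sat>80].mean(0) if col is not None else ctr   # shank centre is at x=-14 mm
    print(round(d['confidence'],2),'ctr',np.round((A+B)/2,4),'len',round(np.linalg.norm(A-B),3),'yaw',round(np.degrees(np.arctan2(*(A-B)[1::-1])),1),'shankc',np.round(onz(c,*sc,0.01),4),'bgr',col,ctr)
E
python3 fit.py; python3 pun.py
```

```text
[0.53445243 0.18324346 0.73769111] 42.26658702657442
[[ 0.9  0.5]
 [ 0.6  1. ]
 [ 0.4  0.3]
 [ 0.3  2.2]
 [ 1.1 -0.7]
 [-1.1  0.8]
 [ 0.5  0.6]
 [-0.6  0.2]
 [ 0.7  1.3]
 [-0.2  0.5]
 [-1.1  0.5]
 [-0.8  0.1]
 [-1.7 -0.7]
 [ 0.7 -0.7]
 [-0.8 -1.3]
 [-1.5  0.7]]
0.87 ctr [ 0.5135 -0.298   0.01  ] len 0.137 yaw 17.6 shankc [ 0.4989 -0.3024  0.01  ] bgr [ 64.  74. 240.] [305.05001831 193.65002441]
0.66 ctr [ 0.5011 -0.1899  0.01  ] len 0.14 yaw 13.7 shankc [ 0.4898 -0.1937  0.01  ] bgr [228. 141.  90.] [270.64706421 197.58822632]
0.63 ctr [ 0.4982 -0.3922  0.01  ] len 0.14 yaw 19.0 shankc [ 0.4866 -0.3963  0.01  ] bgr [124. 252. 255.] [335.06951904 198.47439575]
0.55 ctr [ 0.6631 -0.5291  0.01  ] len 0.137 yaw -2.1 shankc [ 0.6626 -0.5291  0.01  ] bgr None [376.5 147. ]
```

```bash
cat >> h.py <<'E'
def Rz(hd,pitch=0):
    # tool down, tool x at heading hd (deg); pitched so that tool x rises by pitch (deg)
    h=np.radians(hd); x=np.array([np.cos(h),np.sin(h),0]); z=np.array([0,0,-1.]); y=np.cross(z,x)
    M=np.stack([x,y,z],1); return M@R.from_euler('y',-pitch,degrees=True).as_matrix()
def plan(pos,M=None,grasp=False):
    """pos: wanted TCP (or grasp point if grasp). turn first about tool axes, then shift in the NEW tool axes; also shift in present axes"""
    s=manip.state(); C=q2R(s['tool_rot']); p=s['tool_pos']; M=C if M is None else M
    pos=np.array(pos,float)
    if grasp: pos=pos+M[:,2]*manip.hold_point_z
    rv=np.degrees(R.from_matrix(C.T@M).as_rotvec()); d=pos-p
    print('at',np.round(p,4),'turn',np.round(rv,2),'| shift before turn',np.round(C.T@d,4),'| after turn',np.round(M.T@d,4),'norm',round(np.linalg.norm(d),4),'F',np.round(s['contact_force'],1),'w',round(s['gripper_width'],3),'t',s['time'])
    print(' q',np.round(s['joint_pos'],3),'x',np.round(C[:,0],2),'z',np.round(C[:,2],2))
RK=(0.53445,0.18324,0.73769)
def rk(q):
    c,si=np.cos(RK[2]),np.sin(RK[2]); return np.array([RK[0]+c*q[0]-si*q[1],RK[1]+si*q[0]+c*q[1],q[2]])
E
python3 -m creep '[[0,0,0,0,0,-0.04,1],[0,0,0,0,0,-0.04,1],[0,0,0,0,0,-0.04,1],[0,0,0,0,0,-0.04,1],[0,0,0,0.0207,-0.0259,0,1],[0,0,0,0.0207,-0.0259,0,1],[0,0,0,0.0207,-0.0259,0,1],[0,0,0,0.0207,-0.0259,0,1],[0,0,0,0.0207,-0.0259,0,1],[0,0,0,0.0207,-0.0259,0,1],[0,0,0,0.0207,-0.0259,0,1],[0,0,0,0.0207,-0.0259,0,1],[0,0,0,0.0207,-0.0259,0,1],[0,0,0,0.0207,-0.0259,0,1],[0,0,0,0.0207,-0.0259,0,1],[0,0,0,0.0207,-0.0259,0,1]]'
python3 - <<'E'
from h import *
im,c=snap('wrist','w1.png'); im,c=snap('top','t1.png')
plan(rk([-.075,0,.25]),Rz(132.3))
E
```

```text
time: 2.58
tool_pos: [0.3252, -0.2325, 0.3605]
tool_rot: [0.0, 0.99, 0.138, 0.0]
contact_force: [0.9, 0.1, -0.2]
gripper_width: 1.0
at [ 0.3263 -0.2309  0.3612] turn [ 1.6000e-01  1.0000e-02 -1.1602e+02] | shift before turn [ 0.2482 -0.3065  0.1113] | after turn [0.1663 0.3577 0.1112] norm 0.4098 F [-0.9  0.2 -0.6] w 1.002 t 2.6833
 q [-8.030e-01 -5.460e-01  1.849e+00  1.000e-03  1.837e+00  4.840e-01] x [0.96 0.28 0.  ] z [ 0. -0. -1.]
```

View pics/w1.png

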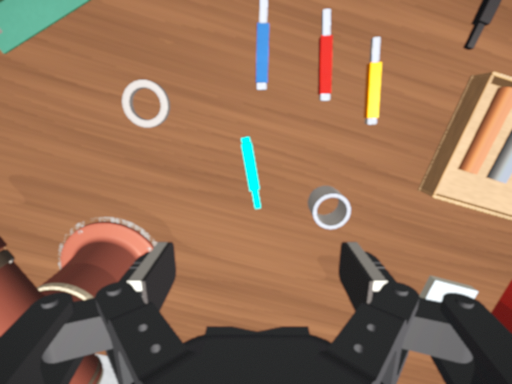

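View pics/t1.png

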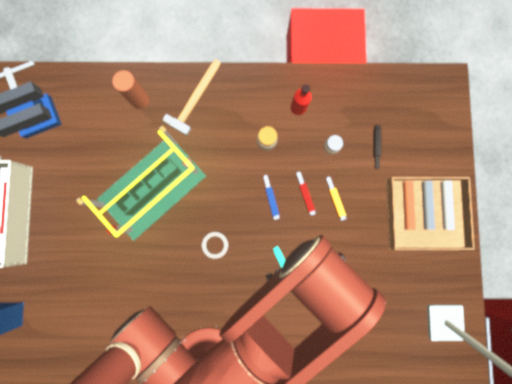

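```bash
python3 -m creep '[[0,0,0,0.0207,-0.0255,0,1],[0,0,0,0.0207,-0.0255,0,1],[0,0,0,0.0207,-0.0255,0,1],[0,0,0,0.0207,-0.0255,0,1],[0,0,0,0.0207,-0.0255,0,1],[0,0,0,0.0207,-0.0255,0,1],[0,0,0,0.0207,-0.0255,0,1],[0,0,0,0.0207,-0.0255,0,1],[0,0,0,0.0207,-0.0255,0,1],[0,0,0,0.0207,-0.0255,0,1],[0,0,0,0.0207,-0.0255,0,1],[0,0,0,0.0207,-0.0255,0,1]]'
python3 -m creep '[[0,0,-7,0,0,0,1],[0,0,-7,0,0,0,1],[0,0,-7,0,0,0,1],[0,0,-7,0,0,0,1],[0,0,-7,0,0,0,1],[0,0,-7,0,0,0,1],[0,0,-7,0,0,0,1],[0,0,-7,0,0,0,1],[0,0,-7,0,0,0,1],[0,0,-7,0,0,0,1],[0,0,-7,0,0,0,1],[0,0,-7,0,0,0,1],[0,0,-7,0,0,0,1],[0,0,-7,0,0,0,1],[0,0,-7,0,0,0,1],[0,0,-7,0,0,0,1],[0,0,-4,0,0,0,1],[0,0,0,0,0,0,1]]'
python3 - <<'E'
from h import *
im,c=snap('wrist','w2.png')
print([np.round(proj(c,rk(q)),0) for q in [(-.075,0,.16),(-.075,.1,.16),(0,0,.16)]])
plan(rk([-.075,0,.25]),Rz(132.3))
E
```

```text
time: 3.68
tool_pos: [0.4808, 0.1294, 0.3603]
tool_rot: [0.0, 0.99, 0.138, 0.0]
contact_force: [0.4, -1.6, 0.2]
gripper_width: 0.995
time: 5.18
tool_pos: [0.4804, 0.1276, 0.3601]
tool_rot: [0.0, 0.407, 0.913, -0.0]
contact_force: [1.3, -0.5, -0.2]
gripper_width: 0.999
[array([260., 163.]), array([260.,  85.]), array([315., 163.])]
at [0.4803 0.1277 0.3602] turn [-0.02  0.   -0.52] | shift before turn [0.0047 0.0024 0.1102] | after turn [0.0047 0.0024 0.1102] norm 0.1103 F [ 0.2 -0.2 -0.5] w 1.0 t 5.2333
 q [ 0.11  -0.298  1.673 -0.     1.767 -0.619] x [-0.67  0.75 -0.  ] z [-0. -0. -1.]
```

View pics/w2.png

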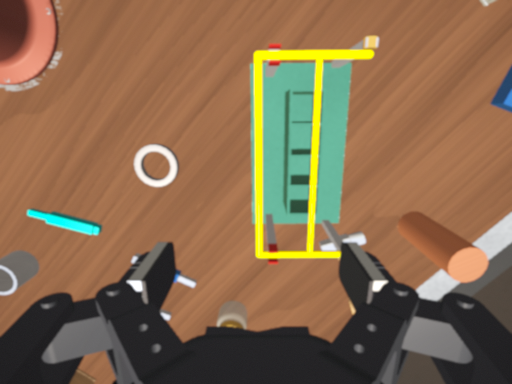

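```bash
python3 -m creep '[[0,0,-0.5,0.0047,0.0024,0.03,1],[0,0,0,0,0,0.03,1],[0,0,0,0,0,0.03,1],[0,0,0,0,0,0.03,1],[0,0,0,0,0,0.03,1],[0,0,0,0,0,0.03,1],[0,0,0,0,0,0.025,1],[0,0,0,0,0,0.0141,1],[0,0,0,0,0,0,0.3],[0,0,0,0,0,0,0],[0,0,0,0,0,0,0],[0,0,0,0,0,0,0],[0,0,0,0,0,0,0],[0,0,0,0,0,0,0],[0,0,0,0,0,0,0]]'
python3 - <<'E'
from h import *
im,c=snap('wrist','w3.png')
plan(rk([-.075,0,.141]),Rz(132.3))
E
```

```text
time: 6.48
tool_pos: [0.4791, 0.1336, 0.1421]
tool_rot: [0.001, 0.403, 0.915, 0.0]
contact_force: [-0.6, -0.8, 0.1]
gripper_width: 0.01
at [0.479  0.1335 0.1418] turn [0.05 0.03 0.11] | shift before turn [-0.0005 -0.0005  0.0008] | after turn [-0.0005 -0.0005  0.0008] norm 0.0011 F [-0.1  0.   0.1] w -0.0 t 6.5333
 q [ 0.122 -0.217  1.966 -0.     1.392 -0.618] x [-0.67  0.74 -0.  ] z [ 0.  0. -1.]
```

View pics/w3.png

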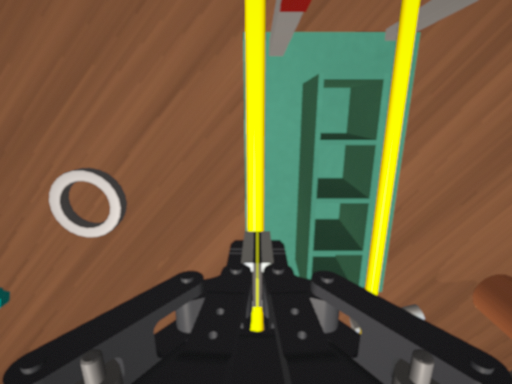

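```bash
python3 - <<'E'
from h import *
im,c=snap('wrist'); print(c['xyz'])
for z in (.13,.14,.15,.16,.17): print(z,[np.round(proj(c,rk(q)),1) for q in [(-.08,0.08,z),(-.07,.08,z),(-.004,0.04,z),(.004,.04,z)]])
im,c=snap('side'); cv2.imwrite('pics/s3.png',cv2.resize(im[190:350,140:300],None,fx=3.7,fy=3.7,interpolation=cv2.INTER_CUBIC))
s=manip.state(); print(proj(c,s['tool_pos']),proj(c,rk([-.075,0,.16])))
E
```

```text
[0.42888412 0.18640007 0.31544779]
0.13 [array([250.6, 100.1]), array([266.4, 100.1]), array([363.8, 163.2]), array([375.7, 163.2])]
0.14 [array([250.2,  99.4]), array([267. ,  99.5]), array([369.6, 166. ]), array([382.1, 166. ])]
0.15 [array([249.8,  98.7]), array([267.6,  98.8]), array([376. , 169.1]), array([389.2, 169.1])]
0.16 [array([249.4,  97.9]), array([268.3,  98. ]), array([383.2, 172.6]), array([397.2, 172.6])]
0.17 [array([248.8,  97. ]), array([269.1,  97. ]), array([391.3, 176.6]), array([406.2, 176.6])]
[236.61714024 257.97181057] [236.36752697 251.46303321]
```

View pics/s3.png

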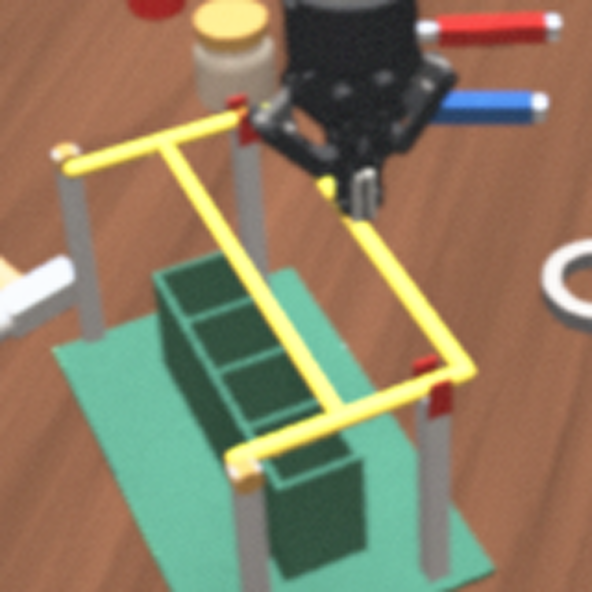

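```bash
python3 -m creep '[[0,0,0,0,0.0007,-0.0135,0],[0,0,0,0,0.0020,-0.0133,0],[0,0,0,0,0.0033,-0.0131,0]]'
python3 - <<'E'
from h import *
im,c=snap('side'); cv2.imwrite('pics/s4.png',cv2.resize(im[190:350,140:300],None,fx=3.7,fy=3.7,interpolation=cv2.INTER_CUBIC))
E
```

```text
time: 6.88
tool_pos: [0.4835, 0.1376, 0.183]
tool_rot: [0.0, 0.404, 0.915, 0.0]
contact_force: [-0.2, -0.2, 0.4]
gripper_width: -0.001
```

View pics/s4.png

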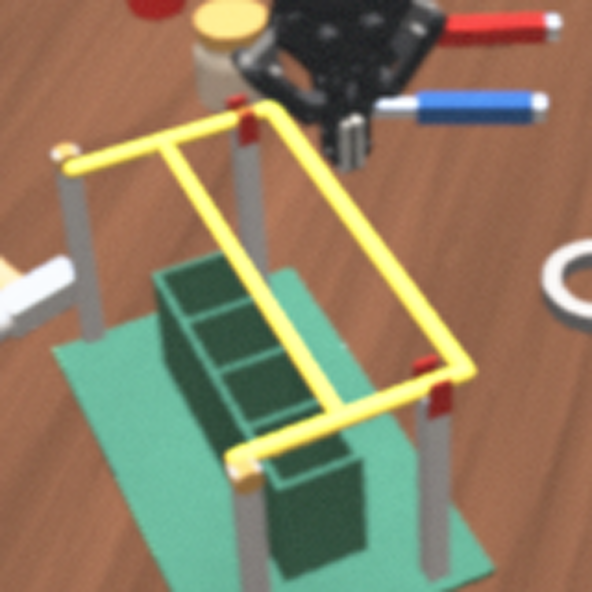

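```bash
python3 - <<'E'
from h import *
im,c=snap('side'); s=manip.state(); p=s['tool_pos']
print(manip.hold_point_z,p,proj(c,p),proj(c,p+[0,0,.02]),proj(c,p+[0,0,.013]), proj(c,p-[0,0,.02]))
cv2.imwrite('pics/s5.png',cv2.resize(im[205:255,200:270],None,fx=10,fy=10,interpolation=cv2.INTER_CUBIC))
im,c=snap('top');print(proj(c,p)); u,v=proj(c,p).astype(int)
E
```

```text
0.0187 [0.48577637 0.13812511 0.18577126] [232.30666286 243.53381523] [231.97815037 236.42143301] [232.09391616 238.92779294] [232.62837977 250.49907142]
[150.41357228 197.61763837]
```

View pics/s5.png

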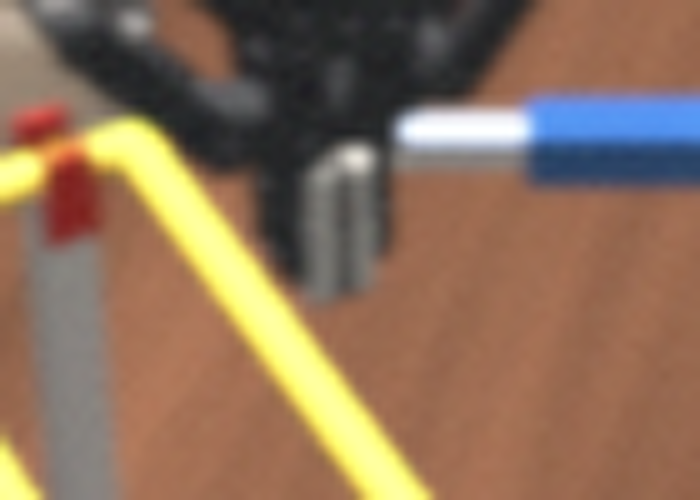

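```bash
python3 - <<'E'
from h import *
im,c=snap('wrist','w6.png'); s=manip.state(); p=s['tool_pos']; M=q2R(s['tool_rot'])
for k in (-.04,-.03,-.0187,-.01,0): print(k,[np.round(proj(c,p+M[:,2]*k+M[:,0]*dx),1) for dx in (0,.011)])
print(M.T@(c['xyz']-p))
E
```

```text
-0.04 [array([257.9, 251.1]), array([257.9, 232.4])]
-0.03 [array([257.8, 242.7]), array([257.8, 224.9])]
-0.0187 [array([257.7, 234.3]), array([257.7, 217.6])]
-0.01 [array([257.6, 228.6]), array([257.7, 212.5])]
0 [array([257.6, 222.6]), array([257.6, 207.2])]
[ 0.07247152 -0.00072019 -0.17508788]
```

View pics/w6.png

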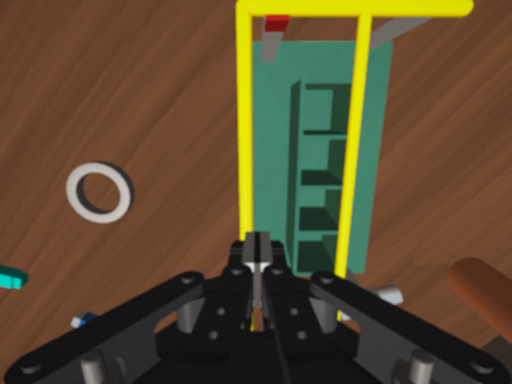

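```bash
python3 -m creep '[[0,0,0,0,-0.006,-0.01,1],[0,0,0,0,0,-0.01,1],[0,0,0,0,0,0,1],[0,0,0,0,0,0,1],[0,0,0,0,0,0,1],[0,0,0,0,0,0,1],[0,0,0,0,0,0.02,1],[0,0,0,0,0,0.02,1],[0,0,0,0,0,0.02,1],[0,0,0,0,0,0.02,1],[0,0,0,0,0,0.009,1],[0,0,0,0,0,0,1],[0,0,0,0,0,0,0],[0,0,0,0,0,0,0],[0,0,0,0,0,0,0],[0,0,0,0,0,0,0],[0,0,0,0,0,0,0],[0,0,0,0,0,0,0]]'
python3 - <<'E'
from h import *
plan(rk([-.075,0,.141]),Rz(132.3))
im,c=snap('side'); cv2.imwrite('pics/s7.png',cv2.resize(im[205:275,200:280],None,fx=8,fy=8,interpolation=cv2.INTER_CUBIC))
E
```

```text
time: 8.58
tool_pos: [0.479, 0.1335, 0.1128]
tool_rot: [0.001, 0.403, 0.915, 0.0]
contact_force: [0.1, -0.5, -0.3]
gripper_width: 0.142
at [0.479  0.1335 0.1128] turn [0.05 0.04 0.12] | shift before turn [-0.0005 -0.0005 -0.0282] | after turn [-0.0005 -0.0006 -0.0282] norm 0.0282 F [ 0.1 -0.5 -0.3] w 0.142 t 8.5833
 q [ 0.122 -0.189  1.992 -0.     1.337 -0.618] x [-0.67  0.74 -0.  ] z [ 0.  0. -1.]
```

View pics/s7.png

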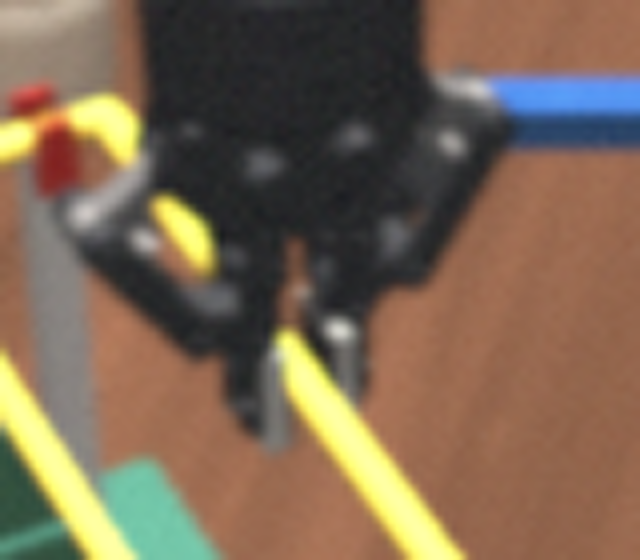

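```bash
python3 -m creep '[[0,0,0,0,0.0007,-0.0135,0],[0,0,0,0,0.0020,-0.0133,0],[0,0,0,0,0.0033,-0.0131,0],[0,0,0,0,0.0046,-0.0127,0],[0,0,0,0,0.0059,-0.0121,0],[0,0,0,0,0.0071,-0.0115,0]]'
python3 -m creep '[[0,0,0,0,0.0082,-0.0107,0],[0,0,0,0,0.0092,-0.0099,0],[0,0,0,0,0.0101,-0.0089,0],[0,0,0,0,0.0110,-0.0079,0],[0,0,0,0,0.0117,-0.0067,0],[0,0,0,0,0.0123,-0.0055,0],[0,0,0,0,0.0128,-0.0043,0],[0,0,0,0,0.0132,-0.0030,0],[0,0,0,0,0.0134,-0.0016,0],[0,0,0,0,0.0135,-0.0003,0],[0,0,0,0,0.0134,0.0011,0],[0,0,0,0,0.0132,0.0024,0],[0,0,0,0,0,0,0],[0,0,0,0,0,0,0]]'
python3 - <<'E'
from h import *
plan(rk([-.075,0,.141]),Rz(132.3))
im,c=snap('side','s8.png')
E
```

```text
time: 9.13
tool_pos: [0.4942, 0.1475, 0.1889]
tool_rot: [-0.002, 0.404, 0.915, -0.004]
contact_force: [-5.2, -8.3, 0.2]
gripper_width: 0.089
time: 10.3
tool_pos: [0.6035, 0.2469, 0.2475]
tool_rot: [0.003, 0.403, 0.915, 0.003]
contact_force: [2.8, 1.6, 6.4]
gripper_width: 0.09
at [0.6035 0.2469 0.2475] turn [0.44 0.13 0.16] | shift before turn [ 1.000e-04 -1.698e-01  1.052e-01] | after turn [-0.0006 -0.1689  0.1065] norm 0.1997 F [2.8 1.6 6.4] w 0.09 t 10.3
 q [ 2.740e-01  8.700e-02  1.499e+00  1.000e-03  1.548e+00 -4.670e-01] x [-0.68  0.74 -0.  ] z [ 0.01  0.   -1.  ]
```

View pics/s8.png

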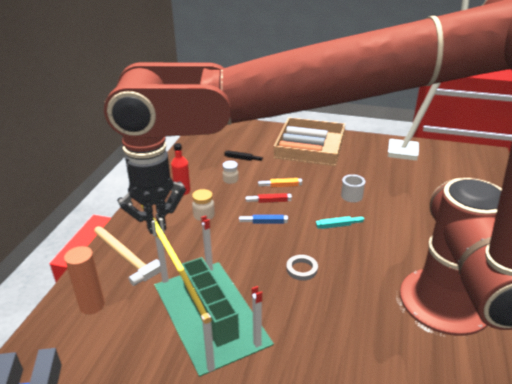

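```bash
python3 -m creep '[[0,0,0,0,0,0,1],[0,0,0,0,0,0,1],[0,0,0,0,0,0,1],[0,0,0,0,0,0,1],[0,0,0,0,0,0,1],[0,0,0,0,0,-0.02,1],[0,0,0,0,0,-0.04,1],[0,0,0,0,0,-0.04,1],[0,0,0,0,0,-0.02,1],[0,0,0,0,0,0,1]]'
python3 -m creep '[[0,0,7,0,0,0,1],[0,0,7,0,0,0,1],[0,0,7,0,0,0,1],[0,0,7,0,0,0,1],[0,0,7,0,0,0,1],[0,0,7,0,0,0,1],[0,0,7,0,0,0,1],[0,0,7,0,0,0,1],[0,0,7,0,0,0,1],[0,0,7,0,0,0,1],[0,0,7,0,0,0,1],[0,0,7,0,0,0,1],[0,0,7,0,0,0,1],[0,0,7,0,0,0,1],[0,0,7,0,0,0,1],[0,0,7,0,0,0,1],[0,0,6,0,0,0,1],[0,0,0,0,0,0,1]]'
python3 - <<'E'
from h import *
im,c=snap('side','s9.png')
plan([.5205,-.185,.15],Rz(13.7))
E
```

```text
time: 11.18
tool_pos: [0.6026, 0.2457, 0.3717]
tool_rot: [0.004, 0.403, 0.915, 0.004]
contact_force: [-0.3, -0.4, 0.3]
gripper_width: 1.001
time: 12.68
tool_pos: [0.6005, 0.2451, 0.3622]
tool_rot: [0.0, 0.992, 0.125, -0.001]
contact_force: [-0.1, 0.4, -0.3]
gripper_width: 1.0
at [0.6005 0.2451 0.3624] turn [-0.    0.1   0.84] | shift before turn [-0.1851  0.3962  0.2127] | after turn [-0.1796  0.3989  0.2124] norm 0.4863 F [ 0.1 -0.5  0.9] w 0.999 t 12.7333
 q [0.273 0.065 1.335 0.    1.744 1.59 ] x [ 0.97  0.25 -0.  ] z [-0. -0. -1.]
```

View pics/s9.png

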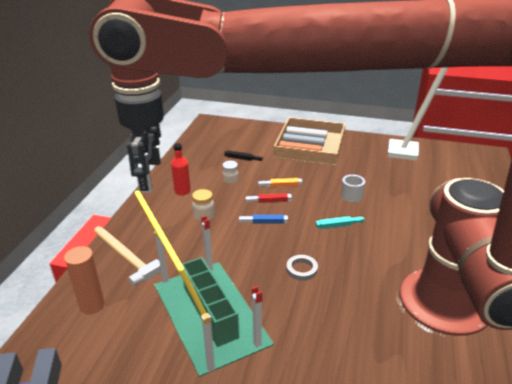

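```bash
python3 -m creep '[[0,0,0.8,-0.015,0.0332,0.012,1],[0,0,0,-0.015,0.0332,0.012,1],[0,0,0,-0.015,0.0332,0.012,1],[0,0,0,-0.015,0.0332,0.012,1],[0,0,0,-0.015,0.0332,0.012,1],[0,0,0,-0.015,0.0332,0.012,1],[0,0,0,-0.015,0.0332,0.012,1],[0,0,0,-0.015,0.0332,0.012,1],[0,0,0,-0.015,0.0332,0.012,1],[0,0,0,-0.015,0.0332,0.012,1],[0,0,0,-0.015,0.0332,0.012,1],[0,0,0,-0.015,0.0332,0.012,1],[0,0,0,0,0,0,1]]'
cat > wp.py <<'E'
# punch pose from the wrist picture: hand = shank colour mask, ends on plane z=0.01
from h import *
import sys
im,c=snap('wrist','wp.png')
for d in manip.cut_out('punch0','wrist'):
    m=d['pixels']; ys,xs=np.nonzero(m); pts=np.stack([xs,ys],1).astype(np.float32)
    P=np.array([onz(c,u,v,0.01)[:2] for u,v in pts]).astype(np.float32)
    mc=im[ys,xs].astype(int); sat=mc.max(1)-mc.min(1)
    rr=cv2.minAreaRect(P*1000); box=cv2.boxPoints(rr)/1000
    e=[(box[i]+box[(i+1)%4])/2 for i in range(4)]
    a=(e[0],e[2]) if np.linalg.norm(e[0]-e[2])>np.linalg.norm(e[1]-e[3]) else (e[1],e[3])
    v=a[1]-a[0]; 
    if v[0]<0: v=-v
    col=mc[sat>80]
    sh=P[sat>80].mean(0) if len(col)>5 else None
    print(round(d['confidence'],2),'px',pts.mean(0).round(),'ctr',np.round((a[0]+a[1])/2,4),'len',np.round(np.linalg.norm(v),3),'wid',np.round(min(rr[1])/1e3,3),'yaw',round(float(np.degrees(np.arctan2(v[1],v[0]))),1),'shank',sh,'bgr',np.median(col,0) if len(col)>5 else None)
E
python3 wp.py
python3 - <<'E'
from h import *
plan([.5205,-.185,.05],Rz(13.7))
E
```

```text
time: 13.82
tool_pos: [0.5172, -0.1889, 0.2159]
tool_rot: [-0.0, 0.993, 0.117, -0.003]
contact_force: [-0.2, 0.2, -1.0]
gripper_width: 0.997
0.95 px [392. 212.] ctr [ 0.4965 -0.3962] len 0.145 wid 0.028 yaw 19.0 shank [ 0.48468935 -0.4002421 ] bgr [ 50. 250. 255.]
0.74 px [447.  88.] ctr [ 0.6694 -0.4028] len 0.088 wid 0.054 yaw -71.2 shank None bgr None
0.73 px [256. 179.] ctr [ 0.5001 -0.193 ] len 0.143 wid 0.021 yaw 14.7 shank [ 0.4873907  -0.19674073] bgr [235. 159.  80.]
0.73 px [43. 73.] ctr [0.5574 0.129 ] len 0.2 wid 0.146 yaw -47.5 shank [0.53352535 0.07771878] bgr [162. 189. 108.]
0.64 px [508. 162.] ctr [ 0.6028 -0.5227] len 0.026 wid 0.011 yaw 28.3 shank None bgr None
0.57 px [248. 301.] ctr [ 0.2976 -0.2276] len 0.116 wid 0.023 yaw 25.7 shank [ 0.2970624  -0.22774702] bgr [255. 255.   0.]
at [ 0.5193 -0.1852  0.2184] turn [-0.11  0.08 -0.13] | shift before turn [0.0014 0.0005 0.1684] | after turn [1.200e-03 1.000e-04 1.684e-01] norm 0.1684 F [-0.4 -0.7  0.2] w 1.004 t 13.9167
 q [-4.780e-01 -1.320e-01  1.762e+00  1.000e-03  1.514e+00  8.560e-01] x [ 0.97  0.23 -0.  ] z [-0.  0. -1.]
```

View pics/wp.png

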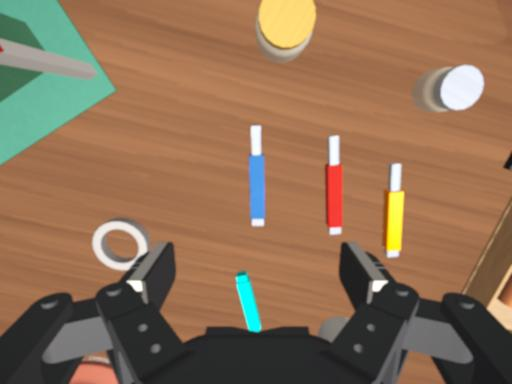

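```bash
python3 -m creep '[[0,0,0,0.001,0.0015,0.04,1],[0,0,0,0,0,0.04,1],[0,0,0,0,0,0.04,1],[0,0,0,0,0,0.04,1],[0,0,0,0,0,0.02,1],[0,0,0,0,0,0.01,1],[0,0,0,0,0,0.01,1],[0,0,0,0,0,0.005,1],[0,0,0,0,0,0.005,1],[0,0,0,0,0,0,1]]'
python3 - <<'E'
from h import *
plan([.5205,-.185,-.01],Rz(13.7)); s=manip.state()
im,c=snap('side'); cv2.imwrite('pics/s10.png',cv2.resize(im[150:260,200:310],None,fx=5,fy=5,interpolation=cv2.INTER_CUBIC)); print(proj(c,s['tool_pos']), proj(c,s['tool_pos']+[0,0,.02]))
snap('wrist','w10.png')
E
```

```text
time: 14.75
tool_pos: [0.5224, -0.1858, 0.0104]
tool_rot: [0.0, 0.993, 0.119, 0.001]
contact_force: [-0.3, -0.5, 0.1]
gripper_width: 1.001
at [ 0.5224 -0.1858  0.0104] turn [ 0.06 -0.07 -0.05] | shift before turn [-0.0017 -0.0013  0.0204] | after turn [-0.0017 -0.0013  0.0204] norm 0.0205 F [-0.3 -0.5  0.1] w 1.001 t 14.75
 q [-0.476  0.082  1.92   0.     1.138  0.857] x [0.97 0.24 0.  ] z [ 0. -0. -1.]
[255.62330981 218.59547548] [255.5618254  213.08223303]
```

View pics/s10.png

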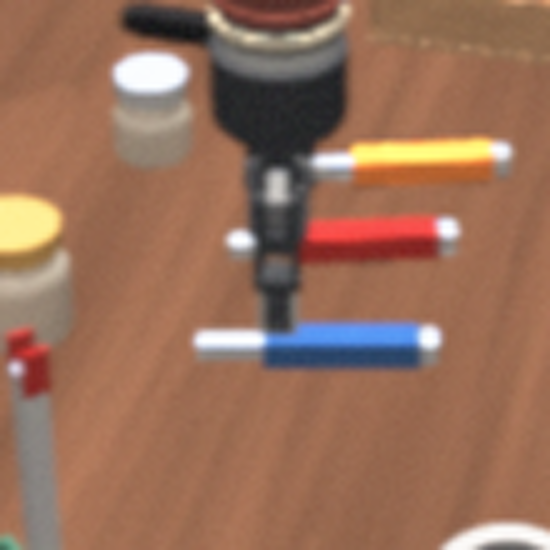

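View pics/w10.png

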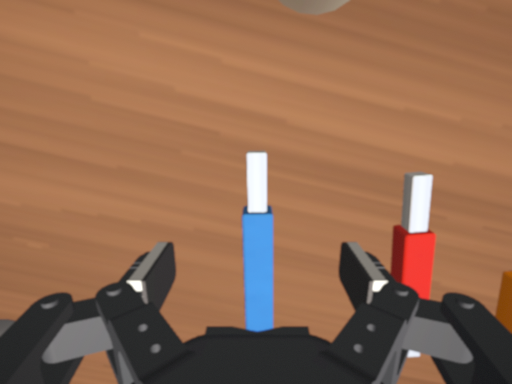

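```bash
python3 - <<'E'
from h import *
s=manip.state(); c=manip.get_calibration('side'); M=q2R(s['tool_rot'])
for z in (.01,.03,.04,.05,.06): 
  p=s['tool_pos'].copy(); p[2]=z; print(z,[np.round(proj(c,p+M[:,1]*d),1) for d in (-.045,.045)])
E
```

```text
0.01 [array([255.1, 228.2]), array([256. , 209.5])]
0.03 [array([255.1, 222.6]), array([255.9, 204.1])]
0.04 [array([255. , 219.8]), array([255.9, 201.3])]
0.05 [array([255. , 216.9]), array([255.9, 198.6])]
0.06 [array([255. , 214.1]), array([255.8, 195.8])]
```

```bash
python3 -m creep '[[0,0,0,-0.0015,-0.001,0,0.5],[0,0,0,0,0,0,0.45],[0,0,0,0,0,0,0.45],[0,0,0,0,0,0,0.45],[0,0,0,0,0,0.01,0.45],[0,0,0,0,0,0.01,0.45],[0,0,0,0,0,0.006,0.45],[0,0,0,0,0,0,0.45]]'
python3 - <<'E'
from h import *
plan([.5205,-.185,-.02],Rz(13.7)); s=manip.state()
im,c=snap('side'); cv2.imwrite('pics/s11.png',cv2.resize(im[170:240,220:300],None,fx=8,fy=8,interpolation=cv2.INTER_CUBIC))
snap('wrist','w11.png')
E
```

```text
time: 15.52
tool_pos: [0.5178, -0.1841, -0.0193]
tool_rot: [-0.001, 0.993, 0.119, -0.002]
contact_force: [-0.4, -0.5, -0.2]
gripper_width: 0.45
at [ 0.5178 -0.1841 -0.0193] turn [-0.19  0.21 -0.09] | shift before turn [0.0024 0.0015 0.0007] | after turn [0.0024 0.0016 0.0007] norm 0.0029 F [-0.4 -0.5 -0.2] w 0.45 t 15.5167
 q [-0.477  0.122  1.936  0.     1.089  0.856] x [ 0.97  0.24 -0.  ] z [-0.  0. -1.]
```

View pics/s11.png

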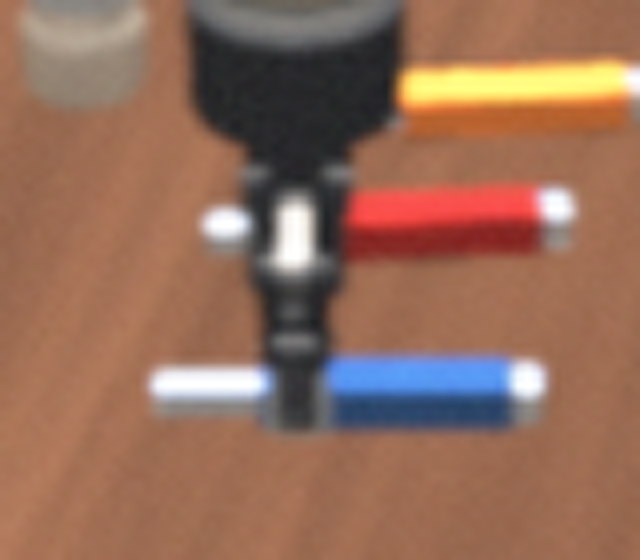

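View pics/w11.png

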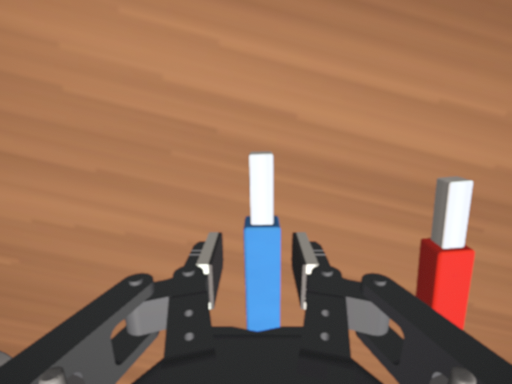

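```bash
python3 -m creep '[[0,0,0,0,0,0,0.1],[0,0,0,0,0,0,0],[0,0,0,0,0,0,0],[0,0,0,0,0,0,0],[0,0,0,0,0,0,0],[0,0,0,0,0,0,0],[0,0,0,0,0,-0.02,0],[0,0,0,0,0,-0.04,0],[0,0,0,0,0,-0.04,0],[0,0,0,0,0,-0.04,0],[0,0,0,0,0,-0.04,0],[0,0,0,0,0,-0.04,0],[0,0,0,0,0,-0.02,0],[0,0,0,0,0,0,0]]'
python3 - <<'E'
from h import *
plan([.5205,-.185,.22],Rz(13.7)); s=manip.state()
im,c=snap('side','s12.png')
snap('wrist','w12.png')
E
```

```text
time: 16.78
tool_pos: [0.5224, -0.1862, 0.2297]
tool_rot: [0.003, 0.993, 0.119, 0.004]
contact_force: [0.9, -0.7, -2.6]
gripper_width: 0.212
at [ 0.5224 -0.1862  0.2297] turn [ 0.36 -0.45 -0.08] | shift before turn [-0.0016 -0.0016  0.0097] | after turn [-0.0015 -0.0016  0.0097] norm 0.01 F [ 0.9 -0.7 -2.6] w 0.212 t 16.7833
 q [-0.477 -0.139  1.75   0.     1.521  0.856] x [0.97 0.24 0.01] z [ 0.01 -0.   -1.  ]
```

View pics/s12.png

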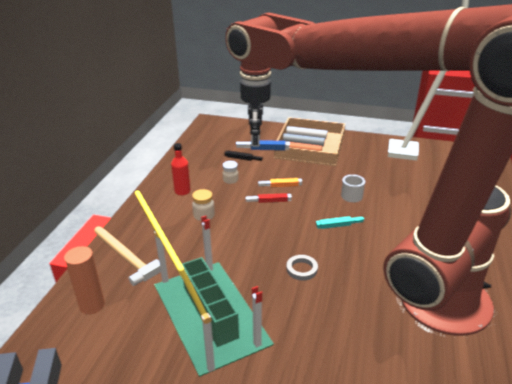

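View pics/w12.png

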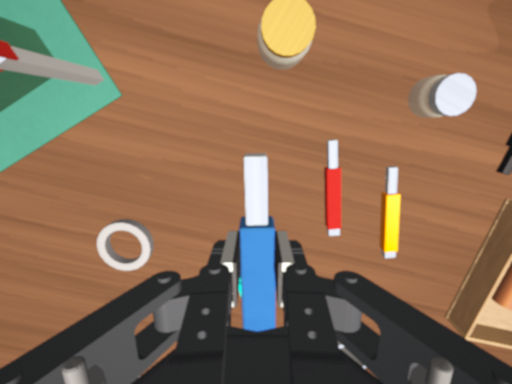

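```bash
cat > kin.py <<'E'
import numpy as np
from scipy.optimize import least_squares
D=np.array([[.053,1.614,.6244,.1993],[-.546,1.849,.3997,.3612],[-.298,1.673,.4970,.3602],[-.217,1.966,.4973,.1418],[.087,1.499,.6521,.2475],[.065,1.335,.6486,.3624],[-.132,1.762,.5513,.2184],[.082,1.92,.5545,.0104]])
def f(p):
    L1,L2,e,r0,z0=p; a=D[:,0];b=a+D[:,1]
    return np.concatenate([r0+L1*np.sin(a)+L2*np.sin(b)+e*np.cos(b)-D[:,2], z0+L1*np.cos(a)+L2*np.cos(b)-e*np.sin(b)-D[:,3]])
r=least_squares(f,[.4,.4,0,0,0]); print(r.x,abs(r.fun).max())
E
python3 kin.py
```

```text
[ 0.42224342  0.60973985  0.09435851  0.00502455 -0.06972955] 0.0021517606113375942
```

```bash
python3 -m creep '[[0,0,0,0,0,0.04,0],[0,0,0,0,0,0.04,0],[0,0,0,0,0,0.04,0],[0,0,0,0,0,0.04,0],[0,0,0,0,0,0.04,0],[0,0,0,0,0,0.025,0],[0,0,0,0,0,0.01,0],[0,0,0,0,0,0.005,0],[0,0,0,0,0,0.003,0],[0,0,0,0,0,0.003,0],[0,0,0,0,0,0,0]]'
python3 - <<'E'
from h import *
plan([.5205,-.185,-.018],Rz(13.7))
E
```

```text
time: 17.8
tool_pos: [0.5184, -0.1855, -0.0173]
tool_rot: [-0.001, 0.993, 0.119, -0.004]
contact_force: [-19.6, 4.1, 41.2]
gripper_width: 0.2
at [ 0.5184 -0.1855 -0.0173] turn [-0.16  0.42 -0.03] | shift before turn [0.0021 0.     0.0006] | after turn [0.0021 0.     0.0007] norm 0.0022 F [-19.6   4.1  41.2] w 0.2 t 17.8
 q [-0.477  0.123  1.931 -0.003  1.095  0.856] x [ 0.97  0.24 -0.01] z [-0.01  0.   -1.  ]
```

```bash
python3 -m creep '[[0,0,0,0,0,-0.001,0.6],[0,0,0,0,0,0,0.6],[0,0,0,0,0,0,0.6],[0,0,0,0,0,0,0.6],[0,0,0,0,0,-0.02,0.6],[0,0,0,0,0,-0.04,0.6],[0,6,0,0,0,0,0.6],[0,6,0,0,0,0,0.6],[0,6,0,0,0,0,0.6],[0,6,0,0,0,0,0.6],[0,6,0,0,0,0,0.6],[0,0,0,0,0,0,0.6]]'
python3 wp.py
python3 - <<'E'
from h import *
M=Rz(13.7,-30); plan(np.array([.5215,-.187,.010])+M[:,2]*.03,M); print(M[:,2])
E
```

```text
time: 18.8
tool_pos: [0.5152, -0.1833, 0.0338]
tool_rot: [-0.033, 0.96, 0.112, 0.255]
contact_force: [-0.6, 0.4, -1.7]
gripper_width: 0.602
0.95 px [408. 241.] ctr [ 0.5255 -0.2978] len 0.119 wid 0.03 yaw 19.3 shank [ 0.52092797 -0.3006691 ] bgr [ 53.  61. 245.]
0.79 px [261. 253.] ctr [ 0.5076 -0.1887] len 0.126 wid 0.021 yaw 13.2 shank [ 0.48711982 -0.19380616] bgr [235. 158.  80.]
0.78 px [508. 242.] ctr [ 0.539  -0.3672] len 0.048 wid 0.007 yaw 1.7 shank [ 0.5202141  -0.37059832] bgr [ 39.  81. 138.]
at [ 0.5184 -0.1849  0.037 ] turn [-0.02  0.2  -0.23] | shift before turn [-0.0111  0.0029  0.0547] | after turn [-0.0113  0.0028  0.0546] norm 0.0559 F [0.2 0.4 1.1] w 0.596 t 18.9
 q [-0.715 -0.202  2.218  0.552  0.885  0.318] x [0.84 0.2  0.5 ] z [ 0.48  0.12 -0.87]
[ 0.48577456  0.11841907 -0.8660254 ]
```

View pics/wp.png

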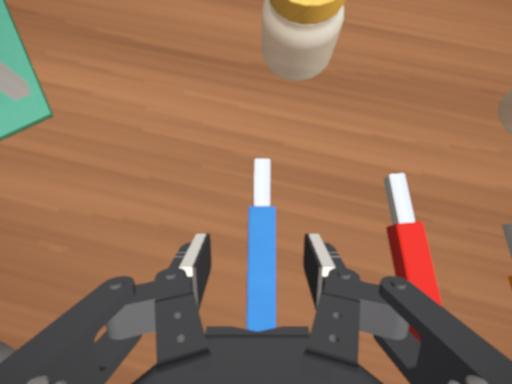

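```bash
sed -i "s/from_euler('y',-pitch/from_euler('y',pitch/" h.py; python3 -m creep '[[0,-6,0,0,0,-0.02,0.6],[0,-6,0,0,0,0,0.6],[0,-6,0,0,0,0,0.6],[0,-6,0,0,0,0,0.6],[0,-6,0,0,0,0,0.6],[0,-6,0,0,0,0,0.6],[0,-6,0,0,0,0,0.6],[0,-6,0,0,0,0,0.6],[0,-6,0,0,0,0,0.6],[0,-6,0,0,0,0,0.6],[0,0,0,0,0,0,0.6]]'
python3 wp.py
python3 - <<'E'
from h import *
M=Rz(13.7,-30); plan(np.array([.5215,-.187,.010])+M[:,2]*.03,M); print(M[:,2])
E
```

```text
time: 19.82
tool_pos: [0.513, -0.1861, 0.0531]
tool_rot: [0.032, 0.958, 0.116, -0.26]
contact_force: [-0.6, 0.5, -1.2]
gripper_width: 0.593
0.95 px [392. 192.] ctr [ 0.5093 -0.303 ] len 0.157 wid 0.031 yaw 19.3 shank [ 0.5019307 -0.3051234] bgr [ 56.  65. 250.]
0.71 px [258. 181.] ctr [ 0.4953 -0.1918] len 0.152 wid 0.021 yaw 12.8 shank [ 0.48390627 -0.19477616] bgr [242. 165.  84.]
0.61 px [471. 222.] ctr [ 0.4941 -0.3973] len 0.159 wid 0.04 yaw 20.4 shank [ 0.48543397 -0.40026012] bgr [  0.5 130.5 216. ]
0.55 px [247. 296.] ctr [ 0.2816 -0.2328] len 0.175 wid 0.031 yaw 23.8 shank [ 0.29293886 -0.22864355] bgr [244. 255.   0.]
at [ 0.5116 -0.1868  0.055 ] turn [ 0.07  0.02 -0.01] | shift before turn [0.0308 0.0024 0.0642] | after turn [0.0308 0.0025 0.0642] norm 0.0712 F [ 0.4  0.2 -0.1] w 0.601 t 19.9167
 q [-0.332  0.345  1.606 -0.276  1.64   1.044] x [ 0.84  0.2  -0.5 ] z [-0.49 -0.12 -0.87]
[-0.48577456 -0.11841907 -0.8660254 ]
```

View pics/wp.png

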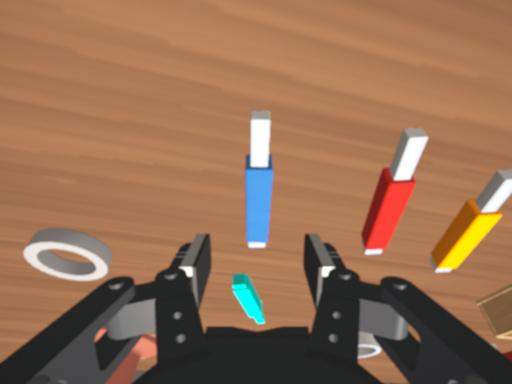

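```bash
python3 -m creep '[[0,0,0,0.0308,0.0025,0,0.6],[0,0,0,0,0,0.02,0.5],[0,0,0,0,0,0.02,0.45],[0,0,0,0,0,0.012,0.45],[0,0,0,0,0,0.010,0.45],[0,0,0,0,0,0,0.45]]'
python3 - <<'E'
from h import *
M=Rz(13.7,-30); plan(np.array([.5205,-.186,.010])+M[:,2]*.032,M)
im,c=snap('side'); cv2.imwrite('pics/s13.png',cv2.resize(im[150:240,210:310],None,fx=6,fy=6,interpolation=cv2.INTER_CUBIC))
snap('wrist','w13.png')
E
```

```text
time: 20.42
tool_pos: [0.5045, -0.1909, -0.0141]
tool_rot: [0.03, 0.959, 0.114, -0.258]
contact_force: [-0.3, -0.5, -0.3]
gripper_width: 0.454
at [ 0.5045 -0.1909 -0.0141] turn [-0.11  0.1  -0.1 ] | shift before turn [ 0.0024 -0.0009  0.0028] | after turn [ 0.0024 -0.0009  0.0028] norm 0.0038 F [-0.3 -0.5 -0.3] w 0.454 t 20.4167
 q [-0.342  0.427  1.633 -0.277  1.535  1.067] x [ 0.84  0.2  -0.5 ] z [-0.49 -0.12 -0.87]
```

View pics/s13.png

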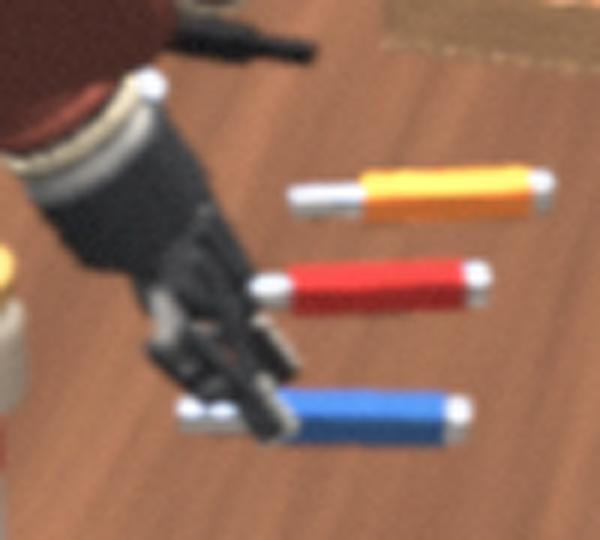

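View pics/w13.png

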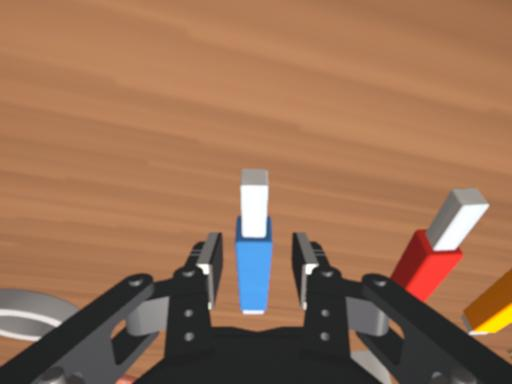

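```bash
python3 -m creep '[[0,0,0,0.002,0,0.002,0.2],[0,0,0,0,0,0,0],[0,0,0,0,0,0,0],[0,0,0,0,0,0,0],[0,0,0,0,0,0,0],[0,0,0,0,0,0,0],[0,0,0,-0.010,0,-0.0173,0],[0,0,0,-0.018,0,-0.031,0],[0,0,0,-0.018,0,-0.031,0],[0,0,0,-0.018,0,-0.031,0],[0,0,0,-0.018,0,-0.031,0],[0,0,0,-0.018,0,-0.031,0],[0,0,0,-0.018,0,-0.031,0],[0,0,0,-0.018,0,-0.031,0],[0,0,0,0,0,0,0]]'
python3 - <<'E'
from h import *
a=np.degrees(np.arctan2(.165,.551)); print(a,rk([0,-.025,0]),rk([0,.025,0]),rk([0,-.075,0]))
M=Rz(16.7,50); plan(rk([0,-.025,.25]),M)
im,c=snap('side','s14.png')
E
```

```text
time: 21.77
tool_pos: [0.5095, -0.1921, 0.2627]
tool_rot: [0.034, 0.961, 0.114, -0.251]
contact_force: [1.9, -0.2, -3.1]
gripper_width: 0.209
16.670620199982107 [0.55126451 0.1647394  0.        ] [0.51763549 0.2017406  0.        ] [0.58489352 0.12773819 0.        ]
at [ 0.5095 -0.1921  0.2627] turn [ 1.08 79.38 -3.2 ] | shift before turn [ 0.1135 -0.3371 -0.0524] | after turn [ 0.0819 -0.3298  0.1174] norm 0.3595 F [ 1.9 -0.2 -3.1] w 0.209 t 21.7667
 q [-0.341  0.157  1.464 -0.299  1.943  0.945] x [ 0.85  0.2  -0.49] z [-0.48 -0.12 -0.87]
```

View pics/s14.png

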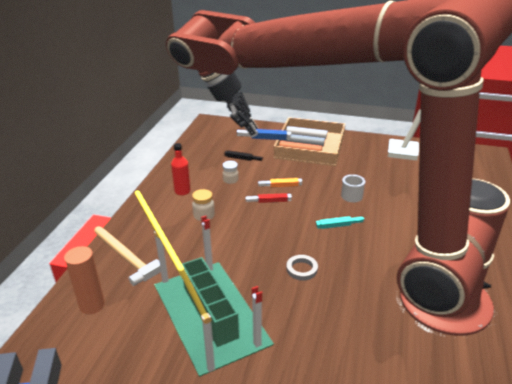

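```bash
cat >> h.py <<'E'
def place(sy,zb,hd,pitch,alpha=30,g=.030,tail=.091):
    M=Rz(hd,pitch); ut=Rz(0,-alpha).T@np.array([1.,0,0]); u=M@ut
    if u[2]<0: print('??')
    c=rk([0,sy,.046]); b=c-u*(.046-.016)/u[2]; b[2]=zb   # bottom end
    tcp=b+u*tail+M[:,2]*g
    print('axis',np.round(u,3),'tcp',np.round(tcp,4)); plan(tcp,M)
E
python3 -m creep '[[0,6.6,0,0,0,0,0],[0,6.6,0,0,0,0,0],[0,6.6,0,0,0,0,0],[0,6.6,0,0,0,0,0],[0,6.6,0,0,0,0,0],[0,6.6,0,0,0,0,0],[0,6.6,0,0,0,0,0],[0,6.6,0,0,0,0,0],[0,6.6,0,0,0,0,0],[0,6.6,0,0,0,0,0],[0,6.6,0,0,0,0,0],[0,6.6,0,0,0,0,0],[0,0,0,0,0,0,0],[0,0,0,0,0,0,0]]'
python3 - <<'E'
from h import *
place(-.075,.14,12.3,50)
im,c=snap('side','s15.png')
E
```

```text
time: 22.98
tool_pos: [0.5044, -0.1903, 0.2491]
tool_rot: [-0.052, 0.905, 0.105, 0.41]
contact_force: [0.4, -0.0, -3.5]
gripper_width: 0.208
axis [0.17  0.037 0.985] tcp [0.6176 0.1349 0.2103]
at [ 0.5044 -0.1903  0.2491] turn [-1.16  1.2   0.44] | shift before turn [ 0.0916 -0.2895  0.1667] | after turn [ 0.086  -0.2936  0.1627] norm 0.3465 F [ 0.4 -0.  -3.5] w 0.208 t 22.9833
 q [-0.927 -0.593  2.234  0.827  1.224  0.229] x [0.64 0.15 0.75] z [ 0.73  0.18 -0.66]
```

View pics/s15.png

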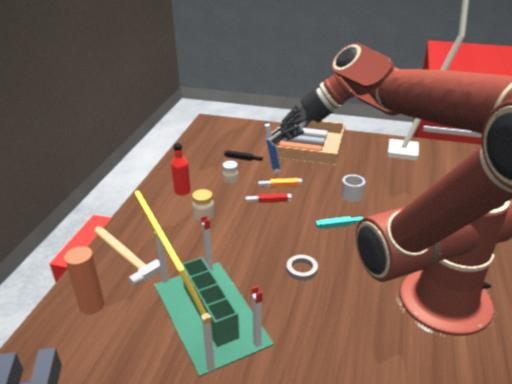

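```bash
python3 - <<'E'
from h import *
place(-.075,.22,27,50)
place(-.075,.22,13.7,50)
E
```

```text
axis [0.155 0.079 0.985] tcp [0.6147 0.1429 0.2903]
at [ 0.5058 -0.1907  0.2523] turn [10.1   1.02 -8.89] | shift before turn [ 0.1487 -0.299   0.1145] | after turn [ 0.1889 -0.2479  0.1659] norm 0.353 F [ 0.7 -0.  -3.1] w 0.21 t 23.0333
 q [-0.925 -0.593  2.229  0.828  1.224  0.229] x [0.64 0.15 0.75] z [ 0.73  0.18 -0.66]
axis [0.169 0.041 0.985] tcp [0.6174 0.1357 0.2903]
at [ 0.5058 -0.1907  0.2523] turn [-0.01  1.05 -0.25] | shift before turn [ 0.1494 -0.2913  0.1152] | after turn [ 0.1485 -0.2907  0.1178] norm 0.347 F [ 0.7 -0.  -3.1] w 0.21 t 23.0333
 q [-0.925 -0.593  2.229  0.828  1.224  0.229] x [0.64 0.15 0.75] z [ 0.73  0.18 -0.66]
```

```bash
python3 -m creep '[[0,0,0,0.0149,-0.0299,0.0115,0],[0,0,0,0.0149,-0.0299,0.0115,0],[0,0,0,0.0149,-0.0299,0.0115,0],[0,0,0,0.0149,-0.0299,0.0115,0],[0,0,0,0.0149,-0.0299,0.0115,0],[0,0,0,0.0149,-0.0299,0.0115,0],[0,0,0,0.0149,-0.0299,0.0115,0],[0,0,0,0.0149,-0.0299,0.0115,0],[0,0,0,0.0149,-0.0299,0.0115,0],[0,0,0,0.0149,-0.0299,0.0115,0],[5,0.5,-4.5,0,0,0,0],[5.1,0.5,-4.4,0,0,0,0],[0,0,0,0,0,0,0],[0,0,0,0,0,0,0]]'
python3 - <<'E'
from h import *
place(-.075,.10,27,50)
im,c=snap('side','s16.png'); im,c=snap('top','t16.png'); snap('wrist','w16.png')
E
```

```text
time: 24.2
tool_pos: [0.6157, 0.1433, 0.2914]
tool_rot: [-0.083, 0.89, 0.182, 0.409]
contact_force: [-0.2, -0.7, -4.2]
gripper_width: 0.205
axis [0.155 0.079 0.985] tcp [0.6147 0.1429 0.1703]
at [0.6157 0.1433 0.2914] turn [ 3.01  0.61 -2.51] | shift before turn [-0.0926 -0.0001  0.0781] | after turn [-0.0934 -0.0001  0.0771] norm 0.1211 F [-0.2 -0.7 -4.2] w 0.205 t 24.2
 q [-0.059 -0.519  2.121  0.492  0.795  0.898] x [0.6  0.26 0.76] z [ 0.7   0.3  -0.65]
```

View pics/s16.png

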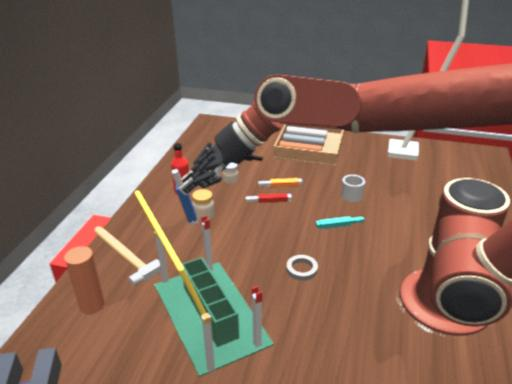

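View pics/w16.png

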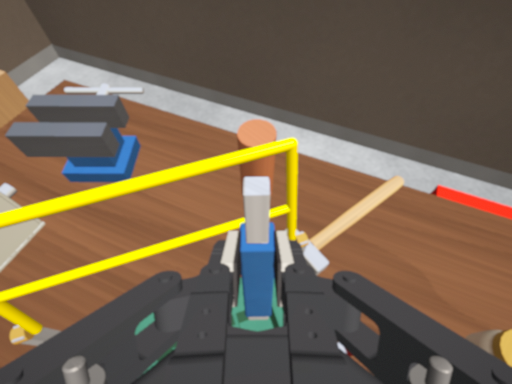

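```bash
cat >> h.py <<'E'
def ends(alpha=30,g=.030,tail=.091):
    s=manip.state(); M=q2R(s['tool_rot']); u=M@(Rz(0,-alpha).T@np.array([1.,0,0]))
    G=s['tool_pos']-g*M[:,2]; return G-u*tail, G+u*(.14-tail), G
E
python3 - <<'E'
from h import *
b,t,G=ends(); print(b,t)
for n in ('side','top'):
    c=manip.get_calibration(n); print(n,[np.round(proj(c,p),1) for p in (b,t,G)])
im,c=snap('side'); cv2.imwrite('pics/s17.png',cv2.resize(im[155:235,150:240],None,fx=7,fy=7,interpolation=cv2.INTER_CUBIC))
im=cv2.imread('pics/t16.png'); cv2.imwrite('pics/t17.png',cv2.resize(im[90:220,80:230],None,fx=4.5,fy=4.5,interpolation=cv2.INTER_CUBIC))
E
```

```text
[0.57892038 0.12715825 0.22123169] [0.60247993 0.13737854 0.35885616]
side [array([192.9, 221.2]), array([174.9, 168.8]), array([181.5, 188.1])]
top [array([152.1, 160.4]), array([131.4, 138.4]), array([139.4, 146.9])]
```

View pics/s17.png

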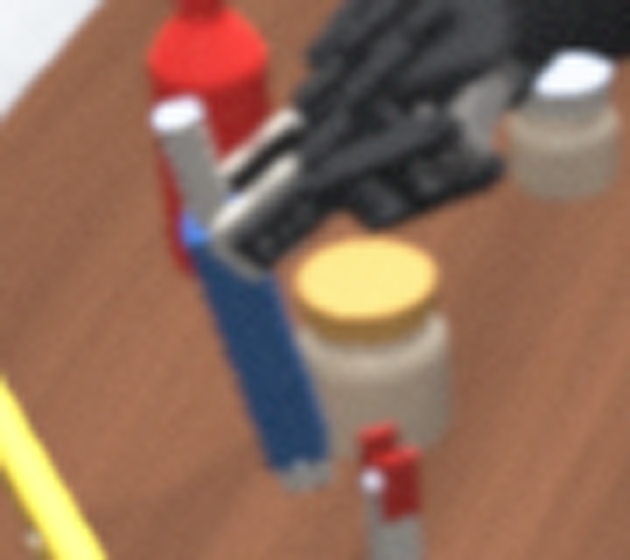

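View pics/t17.png

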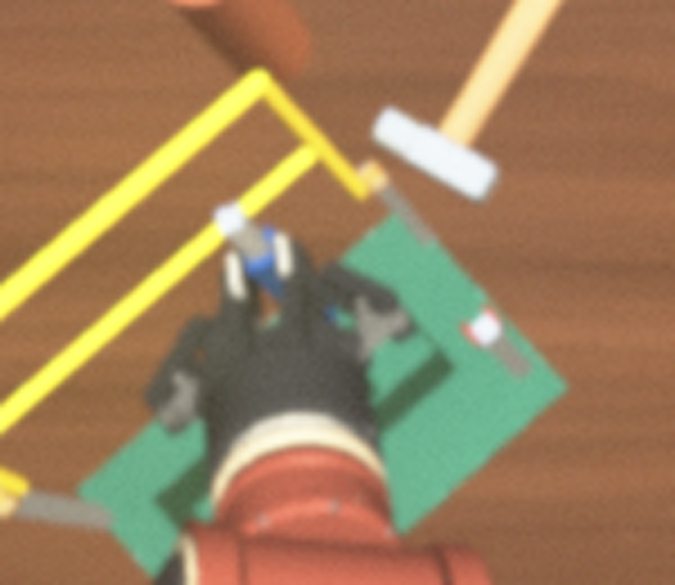

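```bash
python3 -m creep '[[3,0.6,-2.5,0,0,0,0],[0,0,0,-0.0233,0,0.0193,0],[0,0,0,-0.0233,0,0.0193,0],[0,0,0,-0.0233,0,0.0193,0],[0,0,0,-0.0233,0,0.0193,0],[0,0,0,0,0,0,0],[0,0,0,0,0,0,0]]'
cat > chk.py <<'E'
from h import *
import sys
sy=float(sys.argv[1]); n=sys.argv[2]
place(sy,.02,27,50)
b,t,G=ends(); print('bottom in rack', R.from_euler('z',-RK[2]).apply(b-[RK[0],RK[1],0]))
im,c=snap('side'); u,v=proj(c,rk([0,0,.1])).astype(int); cv2.imwrite('pics/a%s.png'%n,cv2.resize(im[v-75:v+75,u-60:u+60],None,fx=4,fy=4,interpolation=cv2.INTER_CUBIC))
im,c=snap('top'); u,v=proj(c,rk([0,0,.1])).astype(int); cv2.imwrite('pics/b%s.png'%n,cv2.resize(im[v-60:v+60,u-75:u+75],None,fx=5,fy=5,interpolation=cv2.INTER_CUBIC))
E
python3 chk.py -.075 1
```

```text
time: 24.98
tool_pos: [0.6132, 0.1422, 0.1674]
tool_rot: [-0.099, 0.882, 0.212, 0.409]
contact_force: [-0.2, -0.4, -3.2]
gripper_width: 0.206
axis [0.155 0.079 0.985] tcp [0.6147 0.1429 0.0903]
at [0.6132 0.1422 0.1674] turn [-0.08  0.17 -0.07] | shift before turn [-0.0578  0.0002  0.051 ] | after turn [-0.058   0.      0.0508] norm 0.0771 F [-0.2 -0.4 -3.2] w 0.206 t 24.9833
 q [-0.1   -0.387  2.246  0.76   0.645  0.529] x [0.58 0.29 0.76] z [ 0.68  0.35 -0.65]
bottom in rack [-0.00687316 -0.07297767  0.09716878]
```

View pics/a1.png

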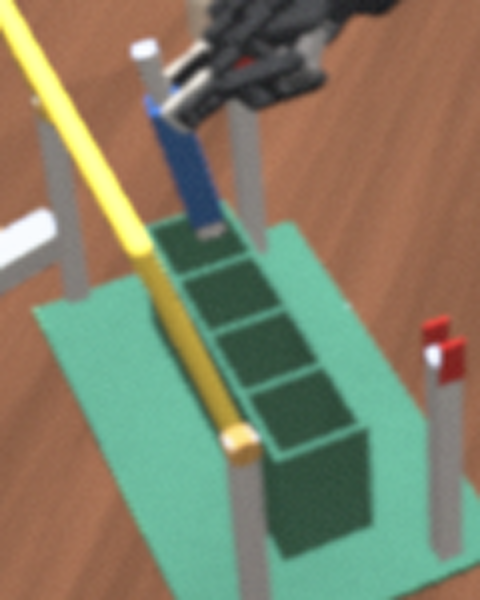

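View pics/b1.png

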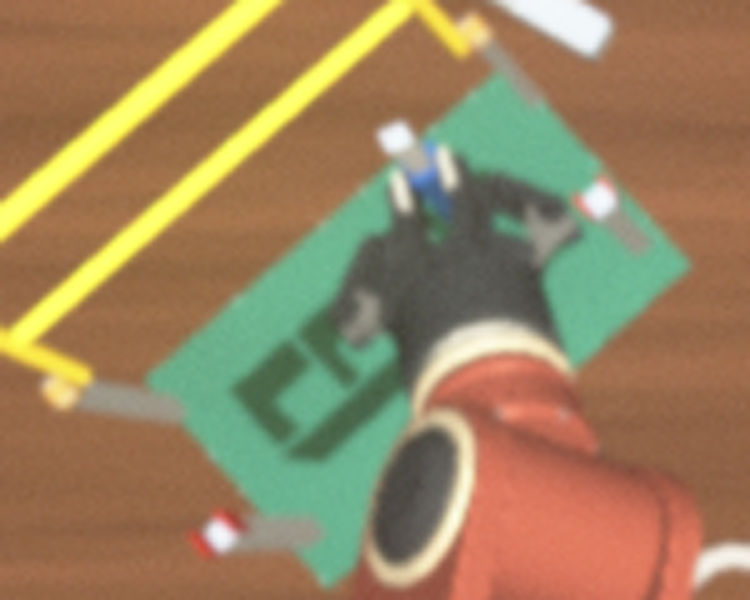

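```bash
python3 - <<'E'
from h import *
place(-.075,.097,13,50)
E
```

```text
axis [0.169 0.039 0.985] tcp [0.6175 0.1353 0.1673]
at [0.6161 0.142  0.1732] turn [-10.65  -0.28   9.11] | shift before turn [-0.0056  0.0066  0.0024] | after turn [-0.0045  0.0069  0.0037] norm 0.009 F [-0.1  1.  -2.8] w 0.208 t 25.0833
 q [-0.1   -0.39   2.241  0.761  0.645  0.528] x [0.57 0.29 0.77] z [ 0.69  0.35 -0.64]
```

```bash
python3 -m creep '[[-3.55,-0.1,3.03,-0.0017,0.0023,0,0],[-3.55,-0.1,3.03,-0.0017,0.0023,0,0],[-3.55,-0.1,3.03,-0.0017,0.0023,0,0],[0,0,0,0,0,0,0],[0,0,0,0,0,0,0],[0,0,0,0,0,0,0]]'
sed -i 's/place(sy,.02,27,50)/place(sy,.018,float(sys.argv[3]) if len(sys.argv)>3 else 27,50)/' chk.py
python3 chk.py -.075 2 13
```

```text
time: 25.58
tool_pos: [0.615, 0.1353, 0.1683]
tool_rot: [-0.052, 0.9, 0.112, 0.418]
contact_force: [1.9, -0.4, -4.0]
gripper_width: 0.205
axis [0.169 0.039 0.985] tcp [0.6175 0.1353 0.0883]
at [0.615  0.1353 0.1683] turn [-0.92  0.18  0.79] | shift before turn [-0.0595  0.0006  0.0534] | after turn [-0.0596  0.0006  0.0533] norm 0.08 F [ 1.9 -0.4 -4. ] w 0.205 t 25.5833
 q [ 0.007 -0.423  2.27   0.41   0.474  1.044] x [0.63 0.16 0.76] z [ 0.74  0.19 -0.65]
bottom in rack [-0.0070936  -0.07135493  0.0980497 ]
```

View pics/b2.png

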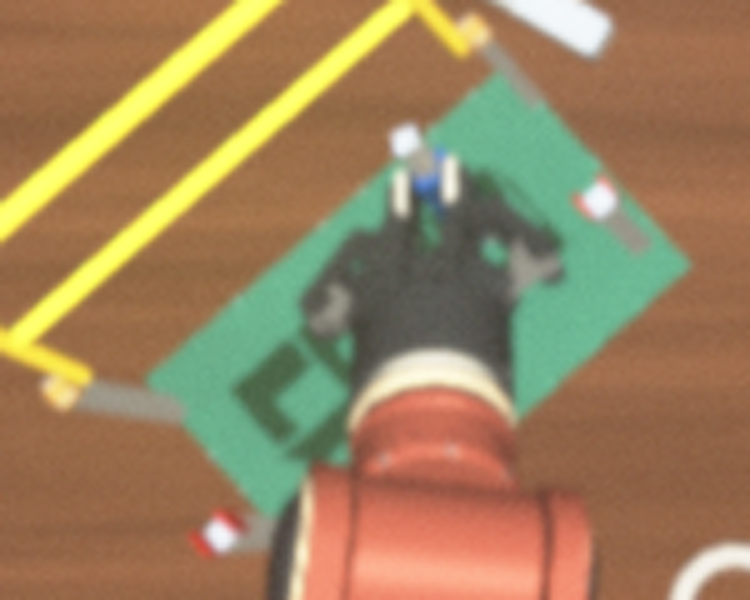

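```bash
python3 -m creep '[[-0.9,0.2,0.8,-0.012,0,0.0107,0],[0,0,0,-0.012,0,0.0107,0],[0,0,0,-0.012,0,0.0107,0],[0,0,0,-0.012,0,0.0107,0],[0,0,0,-0.009,0,0.008,0],[0,0,0,0,0,0,0],[0,0,0,0,0,0,0]]'
python3 chk.py -.075 3 13
```

```text
time: 26.27
tool_pos: [0.6157, 0.1351, 0.0885]
tool_rot: [-0.048, 0.902, 0.101, 0.418]
contact_force: [0.0, -0.9, -3.5]
gripper_width: 0.21
axis [0.169 0.039 0.985] tcp [0.6175 0.1353 0.0883]
at [0.6157 0.1351 0.0885] turn [ 0.03  0.26 -0.14] | shift before turn [0.0011 0.0002 0.0015] | after turn [0.0011 0.0002 0.0015] norm 0.0019 F [ 0.  -0.9 -3.5] w 0.21 t 26.2667
 q [ 0.02  -0.275  2.311  0.572  0.292  0.886] x [0.63 0.14 0.76] z [ 0.74  0.17 -0.65]
bottom in rack [-0.00633209 -0.07098775  0.01830169]
```

View pics/a3.png

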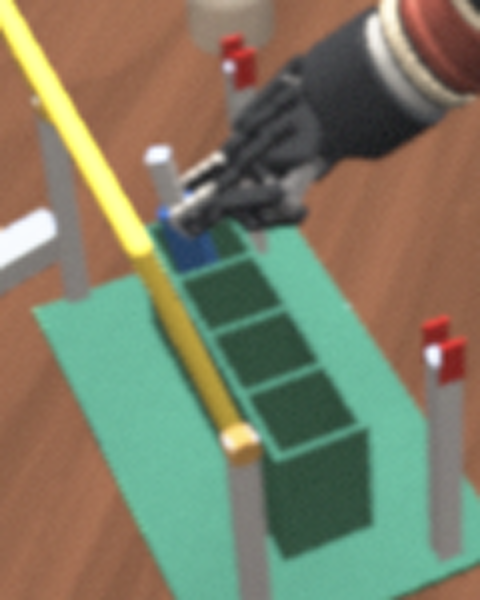

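```bash
python3 -m creep '[[0,0,0,0,0,0,0.45],[0,0,0,0,0,0,0.45],[0,0,0,0,0,0,0.45],[0,0,0,0,0,0,0.45],[0,0,0,0,0,-0.02,0.45],[0,0,0,0,0,-0.035,0.45],[0,0,0,0,0,-0.035,0.45],[0,0,0,0.02,0,-0.03,0.45],[0,0,0,0.03,0,-0.02,0.45],[0,0,0,0.03,0,-0.02,0.6],[0,0,0,0.03,0,-0.02,0.6],[0,0,0,0,0,0,0.6]]'
python3 chk.py -.075 4 13
```

```text
time: 27.37
tool_pos: [0.5544, 0.1206, 0.3037]
tool_rot: [-0.047, 0.897, 0.102, 0.427]
contact_force: [0.4, -0.3, 1.5]
gripper_width: 0.601
axis [0.169 0.039 0.985] tcp [0.6175 0.1353 0.0883]
at [0.5544 0.1206 0.3037] turn [ 0.19 -0.92  0.07] | shift before turn [-0.1263 -0.0009  0.1861] | after turn [-1.233e-01 -1.000e-04  1.881e-01] norm 0.2249 F [ 0.4 -0.3  1.5] w 0.601 t 27.3667
 q [-0.021 -0.774  2.26   0.265  0.8    1.225] x [0.61 0.14 0.78] z [ 0.76  0.17 -0.63]
bottom in rack [-0.06028119 -0.04154157  0.23274507]
```

View pics/a4.png

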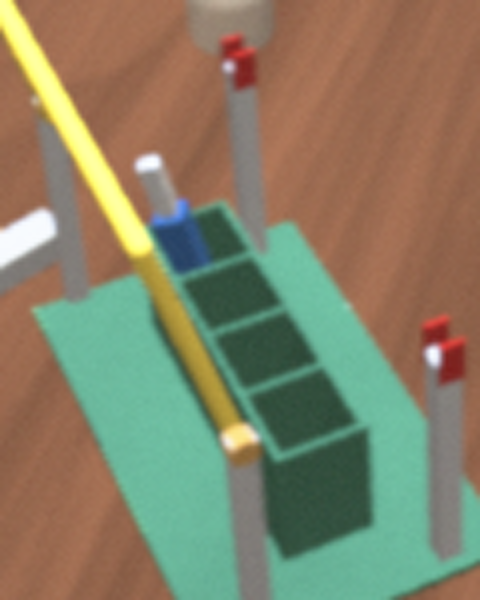

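```bash
cat > pk.py <<'E'
from h import *
import sys
x,y,yaw,up=map(float,sys.argv[1:5]); h=np.radians(yaw)
G=np.array([x+.021*np.cos(h),y+.021*np.sin(h),.010+up]); M=Rz(yaw,-30); plan(G+M[:,2]*.034,M)
E
python3 pun.py; python3 pk.py .5135 -.298 17.6 .12
```

```text
0.75 ctr [ 0.6647 -0.5292  0.01  ] len 0.14 yaw -2.1 shankc [ 0.6643 -0.5291  0.01  ] bgr None [376.5 146.5]
0.6 ctr [ 0.2835 -0.2314  0.01  ] len 0.13 yaw 26.5 shankc [ 0.2863 -0.231   0.01  ] bgr [252. 255. 116.] [284.6000061  268.20001221]
0.59 ctr [ 0.4966 -0.3934  0.01  ] len 0.141 yaw 19.0 shankc [ 0.486  -0.3971  0.01  ] bgr [120. 250. 255.] [335.47680664 199.00856018]
0.51 ctr [0.6113 0.1501 0.01  ] len 0.072 yaw 30.4 shankc [0.615  0.1478 0.01  ] bgr [187. 126.  85.] [162.59230042 162.66152954]
at [0.5507 0.1206 0.2883] turn [  0.8  -79.71  -5.  ] | shift before turn [-0.2243  0.3995  0.0248] | after turn [-0.043   0.3878  0.2416] norm 0.4589 F [-0.1  0.4 -1.8] w 0.602 t 27.5667
 q [-0.022 -0.769  2.274  0.264  0.801  1.224] x [0.63 0.14 0.76] z [ 0.74  0.17 -0.65]
```

```bash
python3 - <<'E'
from h import *
im,c=snap('top'); cv2.imwrite('pics/t18.png',cv2.resize(im[100:300,200:400],None,fx=3,fy=3,interpolation=cv2.INTER_CUBIC))
m=cv2.inRange(cv2.cvtColor(im,cv2.COLOR_BGR2HSV),(0,150,120),(6,255,255))|cv2.inRange(cv2.cvtColor(im,cv2.COLOR_BGR2HSV),(174,150,120),(180,255,255))
n,l,s,ce=cv2.connectedComponentsWithStats(m)
for i in range(1,n):
    if s[i,4]>40: print(s[i],ce[i])
E
```

```text
[ 288   10   78   54 4042] [326.56605641  36.79614052]
[291  88  21  27 379] [300.49868074 101.69129288]
[299 183  16  29 211] [306.63981043 196.96208531]
[152 367  11  17  65] [156.15384615 375.81538462]
[109 368  16  16  94] [117.57446809 376.23404255]
```

View pics/t18.png

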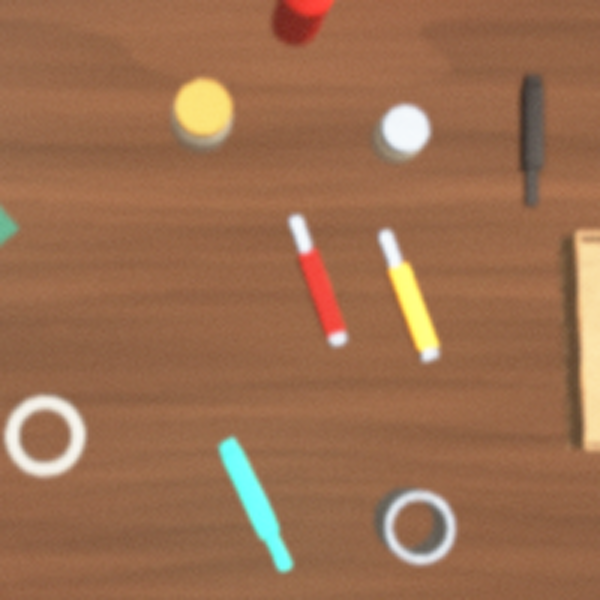

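```bash
python3 -m creep '[[0,0,0,-0.0187,0.0333,0.0021,0.6],[0,0,0,-0.0187,0.0333,0.0021,0.6],[0,0,0,-0.0187,0.0333,0.0021,0.6],[0,0,0,-0.0187,0.0333,0.0021,0.6],[0,0,0,-0.0187,0.0333,0.0021,0.6],[0,0,0,-0.0187,0.0333,0.0021,0.6],[0,0,0,-0.0187,0.0333,0.0021,0.6],[0,0,0,-0.0187,0.0333,0.0021,0.6],[0,0,0,-0.0187,0.0333,0.0021,0.6],[0,0,0,-0.0187,0.0333,0.0021,0.6],[0,0,0,-0.0187,0.0333,0.0021,0.6],[0,0,0,-0.0187,0.0333,0.0021,0.6]]'
python3 -m creep '[[0,-6.65,-0.4,0,0,0,0.6],[0,-6.65,-0.4,0,0,0,0.6],[0,-6.65,-0.4,0,0,0,0.6],[0,-6.65,-0.4,0,0,0,0.6],[0,-6.65,-0.4,0,0,0,0.6],[0,-6.65,-0.4,0,0,0,0.6],[0,-6.65,-0.4,0,0,0,0.6],[0,-6.65,-0.4,0,0,0,0.6],[0,-6.65,-0.4,0,0,0,0.6],[0,-6.65,-0.4,0,0,0,0.6],[0,-6.65,-0.4,0,0,0,0.6],[0,-6.65,-0.4,0,0,0,0.6],[0,0,0,0,0,0,0.6],[0,0,0,0,0,0,0.6]]'
python3 wp.py; python3 pk.py .5135 -.298 17.6 .0
```

```text
time: 28.62
tool_pos: [0.5168, -0.2977, 0.0982]
tool_rot: [-0.049, 0.902, 0.101, 0.418]
contact_force: [1.8, -0.2, 1.1]
gripper_width: 0.598
time: 29.78
tool_pos: [0.5174, -0.2954, 0.0975]
tool_rot: [0.043, 0.955, 0.145, -0.257]
contact_force: [-0.4, -0.9, -1.5]
gripper_width: 0.604
0.89 px [259. 139.] ctr [ 0.5105 -0.3016] len 0.15 wid 0.021 yaw 18.6 shank [ 0.50163305 -0.30454755] bgr [ 57.  66. 253.]
0.85 px [346. 176.] ctr [ 0.495  -0.3966] len 0.152 wid 0.028 yaw 19.1 shank [ 0.48543093 -0.39931327] bgr [  0. 240. 255.]
0.65 px [154. 249.] ctr [ 0.311  -0.2206] len 0.098 wid 0.037 yaw 24.7 shank [ 0.3132453  -0.21885991] bgr [225. 239.   0.]
at [ 0.5173 -0.2968  0.1006] turn [ 0.4   0.02 -0.62] | shift before turn [ 0.0601 -0.0014  0.104 ] | after turn [0.0601 0.     0.104 ] norm 0.1201 F [1.  0.4 0.5] w 0.6 t 29.8833
 q [-0.462  0.358  1.506 -0.362  1.66   0.849] x [ 0.83  0.25 -0.5 ] z [-0.47 -0.16 -0.87]
```

View pics/wp.png

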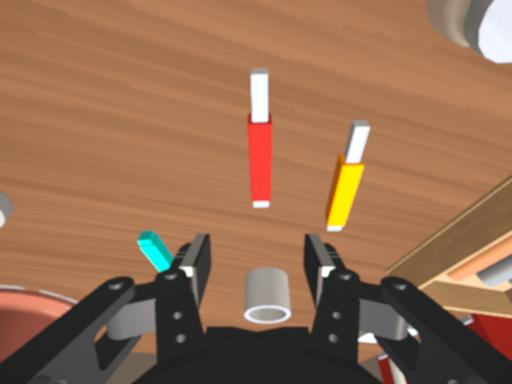

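```bash
python3 -m creep '[[0.4,0,-0.6,0.02,0.0005,0.03,0.6],[0,0,0,0.02,0.0005,0.03,0.5],[0,0,0,0.02,0,0.025,0.45],[0,0,0,0,0,0.010,0.45],[0,0,0,0,0,0.008,0.45],[0,0,0,0,0,0,0.45],[0,0,0,0,0,0,0.45]]'
python3 pk.py .5130 -.300 17.9 .0
python3 - <<'E'
from h import *
im,c=snap('side'); cv2.imwrite('pics/s13.png',cv2.resize(im[150:240,210:310],None,fx=6,fy=6,interpolation=cv2.INTER_CUBIC))
snap('wrist','w13.png')
E
```

```text
time: 30.47
tool_pos: [0.5193, -0.2993, -0.0157]
tool_rot: [0.041, 0.955, 0.147, -0.255]
contact_force: [0.2, 0.4, 0.5]
gripper_width: 0.453
at [ 0.5193 -0.2993 -0.0157] turn [-0.02 -0.08 -0.4 ] | shift before turn [-0.0001 -0.0012  0.0043] | after turn [-0.0001 -0.0012  0.0043] norm 0.0045 F [0.2 0.4 0.5] w 0.453 t 30.4667
 q [-0.465  0.504  1.53  -0.358  1.502  0.897] x [ 0.83  0.26 -0.5 ] z [-0.47 -0.15 -0.87]
```

View pics/s13.png

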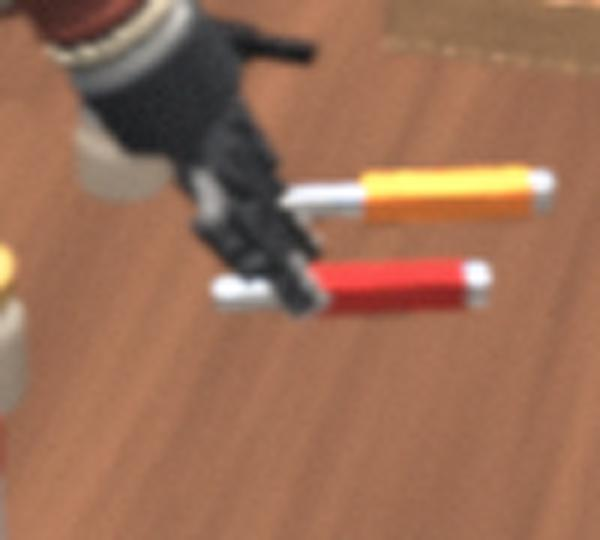

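View pics/w13.png

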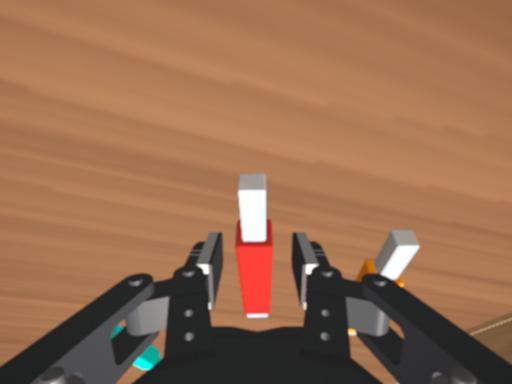

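Fingers straddle the red shank (side crop ~ (300,295)). Grip, lift, and swing it upright.

```bash
python3 -m creep '[[0,0,0,0,0,0.003,0.2],[0,0,0,0,0,0,0],[0,0,0,0,0,0,0],[0,0,0,0,0,0,0],[0,0,0,0,0,0,0],[0,0,0,0,0,0,0],[0,0,0,-0.010,0,-0.0173,0],[0,0,0,-0.018,0,-0.031,0],[0,0,0,-0.018,0,-0.031,0],[0,0,0,-0.018,0,-0.031,0],[0,0,0,-0.018,0,-0.031,0],[0,0,0,-0.018,0,-0.031,0],[0,0,0,-0.018,0,-0.031,0],[0,0,0,-0.018,0,-0.031,0],[0,0,0,-0.010,0,-0.017,0],[0,0,0,0,0,0,0]]'
python3 -m creep '[[0,6.6,0,0,0,0,0],[0,6.6,0,0,0,0,0],[0,6.6,0,0,0,0,0],[0,6.6,0,0,0,0,0],[0,6.6,0,0,0,0,0],[0,6.6,0,0,0,0,0],[0,6.6,0,0,0,0,0],[0,6.6,0,0,0,0,0],[0,6.6,0,0,0,0,0],[0,6.6,0,0,0,0,0],[0,6.6,0,0,0,0,0],[0,6.6,0,0,0,0,0],[0,0,0,0,0,0,0],[0,0,0,0,0,0,0]]'
python3 - <<'E'
from h import *
place(-.025,.22,20,50)
im,c=snap('side','s15.png')
E
```

```text
time: 31.9
tool_pos: [0.5188, -0.2994, 0.2757]
tool_rot: [0.043, 0.955, 0.147, -0.252]
contact_force: [1.2, -0.4, -2.8]
gripper_width: 0.211
time: 33.07
tool_pos: [0.5149, -0.2977, 0.2648]
tool_rot: [-0.066, 0.9, 0.137, 0.408]
contact_force: [0.4, 0.3, -2.7]
gripper_width: 0.215
axis [0.163 0.059 0.985] tcp [0.5827 0.1762 0.2903]
at [ 0.5149 -0.2977  0.2648] turn [ 1.67  1.12 -1.95] | shift before turn [ 0.153  -0.4319  0.141 ] | after turn [ 0.1647 -0.4222  0.1566] norm 0.4794 F [ 0.4  0.3 -2.7] w 0.215 t 33.0667
 q [-1.06  -0.302  2.006  0.863  1.332  0.039] x [0.63 0.19 0.75] z [ 0.72  0.23 -0.66]
```

View pics/s15.png

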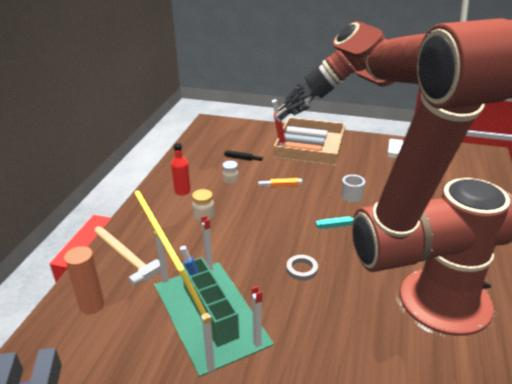

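```bash
python3 -m creep '[[0,0,0,0.0109,-0.0309,0.0101,0],[0,0,0,0.0109,-0.0309,0.0101,0],[0,0,0,0.0109,-0.0309,0.0101,0],[0,0,0,0.0109,-0.0309,0.0101,0],[0,0,0,0.0109,-0.0309,0.0101,0],[0,0,0,0.0109,-0.0309,0.0101,0],[0,0,0,0.0109,-0.0309,0.0101,0],[0,0,0,0.0109,-0.0309,0.0101,0],[0,0,0,0.0109,-0.0309,0.0101,0],[0,0,0,0.0109,-0.0309,0.0101,0],[0,0,0,0.0109,-0.0309,0.0101,0],[0,0,0,0.0109,-0.0309,0.0101,0],[0,0,0,0.0109,-0.0309,0.0101,0],[0,0,0,0.0109,-0.0309,0.0101,0],[1.7,1.1,-2,0,0,0,0],[0,0,0,0,0,0,0],[0,0,0,0,0,0,0],[0,0,0,0,0,0,0]]'
python3 - <<'E'
from h import *
b,t,G=ends(); c=manip.get_calibration('side'); print([np.round(proj(c,p),1) for p in (b,t,G)])
place(-.025,.10,20,50)
im,c=snap('side','s16.png')
E
```

```text
time: 34.62
tool_pos: [0.5833, 0.176, 0.2932]
tool_rot: [-0.07, 0.891, 0.16, 0.419]
contact_force: [0.3, -0.3, -2.9]
gripper_width: 0.215
[array([200.8, 232.6]), array([183.7, 178.9]), array([190. , 198.7])]
axis [0.163 0.059 0.985] tcp [0.5827 0.1762 0.1703]
at [0.5833 0.176  0.2932] turn [ 0.22 -0.24  0.45] | shift before turn [-0.0948 -0.0014  0.0782] | after turn [-0.0944 -0.0004  0.0786] norm 0.1229 F [ 0.3 -0.3 -2.9] w 0.215 t 34.6167
 q [ 0.059 -0.616  2.185  0.325  0.744  1.131] x [0.6  0.23 0.77] z [ 0.72  0.26 -0.64]
```

View pics/s16.png

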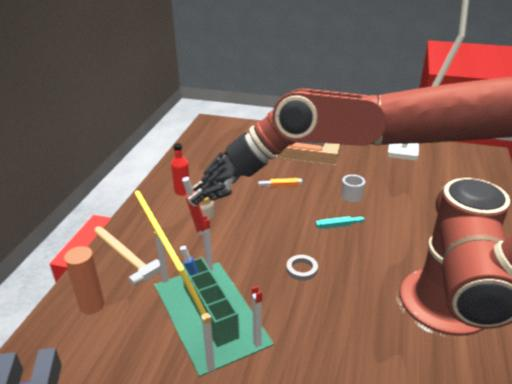

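Head end at (202,233) matches the predicted (201,233). Lower to the rim, then check.

```bash
python3 -m creep '[[0.2,-0.2,0.4,-0.0235,-0.0001,0.0196,0],[0,0,0,-0.0235,0,0.0196,0],[0,0,0,-0.0235,0,0.0196,0],[0,0,0,-0.0235,0,0.0196,0],[0,0,0,0,0,0,0],[0,0,0,0,0,0,0],[0,0,0,0,0,0,0]]'
python3 chk.py -.025 5 20
```

```text
time: 35.25
tool_pos: [0.5847, 0.1751, 0.1733]
tool_rot: [-0.073, 0.892, 0.157, 0.418]
contact_force: [1.3, 0.8, -2.0]
gripper_width: 0.213
axis [0.163 0.059 0.985] tcp [0.5827 0.1762 0.0883]
at [0.5847 0.1751 0.1733] turn [ 0.1  -0.26  0.05] | shift before turn [-0.0663 -0.0019  0.0532] | after turn [-0.066  -0.0017  0.0535] norm 0.085 F [ 1.3  0.8 -2. ] w 0.213 t 35.25
 q [ 0.054 -0.498  2.314  0.465  0.517  0.967] x [0.6  0.22 0.77] z [ 0.72  0.26 -0.64]
bottom in rack [-0.00390686 -0.02534369  0.10279769]
```

View pics/a5.png

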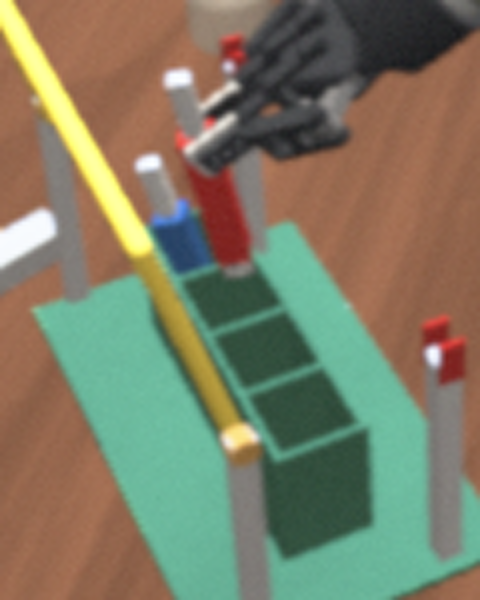

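View pics/b5.png

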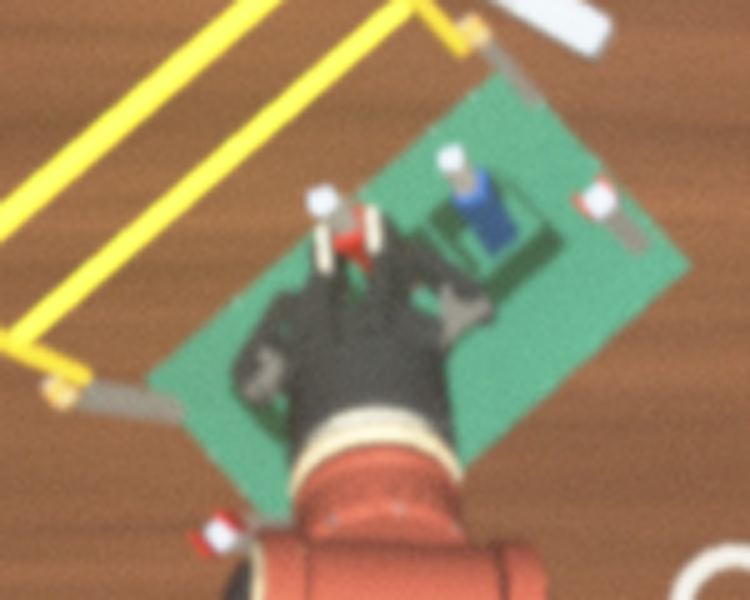

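```bash
python3 -m creep '[[0,0,0,-0.0130,-0.0015,0.0107,0],[0,0,0,-0.0130,0,0.0107,0],[0,0,0,-0.0130,0,0.0107,0],[0,0,0,-0.0130,0,0.0107,0],[0,0,0,-0.013,0,0.0107,0],[0,0,0,0,0,0,0],[0,0,0,0,0,0,0]]'
python3 chk.py -.025 6 20
```

```text
time: 35.93
tool_pos: [0.5827, 0.1772, 0.0874]
tool_rot: [-0.073, 0.892, 0.158, 0.417]
contact_force: [-0.2, 0.0, -2.4]
gripper_width: 0.212
axis [0.163 0.059 0.985] tcp [0.5827 0.1762 0.0883]
at [0.5827 0.1772 0.0874] turn [-0.02 -0.12  0.08] | shift before turn [ 0.0006  0.0009 -0.0008] | after turn [ 0.0006  0.0009 -0.0008] norm 0.0014 F [-0.2  0.  -2.4] w 0.212 t 35.9333
 q [ 0.059 -0.34   2.365  0.713  0.342  0.696] x [0.6  0.22 0.77] z [ 0.72  0.26 -0.64]
bottom in rack [-0.00420038 -0.02237318  0.01694431]
```

View pics/a6.png

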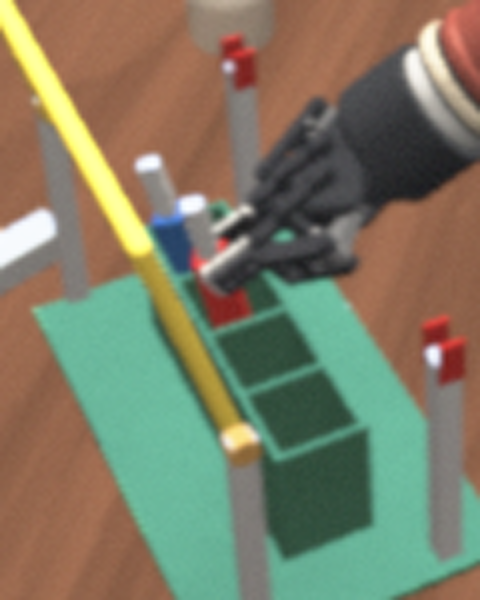

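```bash
python3 -m creep '[[0,0,0,0,0,0,0.42],[0,0,0,0,0,0,0.42],[0,0,0,0,0,0,0.42],[0,0,0,0,0,0,0.42],[0,0,0,0,0,-0.02,0.42],[0,0,0,0,0,-0.035,0.42],[0,0,0,0,0,-0.035,0.42],[0,0,0,0.02,0,-0.03,0.45],[0,0,0,0.03,0,-0.02,0.45],[0,0,0,0.03,0,-0.02,0.6],[0,0,0,0.03,0,-0.02,0.6],[0,0,0,0,0,0,0.6]]'
python3 chk.py -.025 7 20
python3 pun.py; python3 pk.py .4975 -.3935 19 .12
```

```text
time: 37.03
tool_pos: [0.5245, 0.1554, 0.2975]
tool_rot: [-0.073, 0.888, 0.158, 0.425]
contact_force: [0.5, 0.3, 1.7]
gripper_width: 0.6
axis [0.163 0.059 0.985] tcp [0.5827 0.1762 0.0883]
at [0.5245 0.1554 0.2975] turn [ 0.16 -1.08  0.3 ] | shift before turn [-0.1239 -0.0008  0.1795] | after turn [-0.1205  0.0003  0.1818] norm 0.2182 F [0.5 0.3 1.7] w 0.6 t 37.0333
 q [-2.000e-03 -8.480e-01  2.307e+00  3.600e-01  8.530e-01  1.097e+00] x [0.59 0.22 0.78] z [ 0.73  0.26 -0.63]
bottom in rack [-6.09096229e-02 -1.84384506e-04  2.26494405e-01]
0.85 ctr [ 0.2842 -0.2327  0.01  ] len 0.135 yaw 24.3 shankc [ 0.284 -0.232  0.01 ] bgr [252. 255. 116.] [285.03765869 267.98291016]
0.73 ctr [ 0.4966 -0.3935  0.01  ] len 0.141 yaw 19.0 shankc [ 0.4866 -0.3962  0.01  ] bgr [123.5 252.  255. ] [335.49996948 199.00003052]
0.71 ctr [0.5728 0.1909 0.01  ] len 0.072 yaw 45.5 shankc [0.5657 0.1844 0.01  ] bgr [ 57.  73. 185.] [149.25 174.75]
0.61 ctr [ 0.6631 -0.5291  0.01  ] len 0.137 yaw -2.1 shankc [ 0.6626 -0.5291  0.01  ] bgr None [376.5 147. ]
0.55 ctr [0.6111 0.15   0.01  ] len 0.076 yaw 34.3 shankc [0.6163 0.1475 0.01  ] bgr [186.5 132.5  95.5] [162.65383911 162.73075867]
at [0.521  0.1553 0.2826] turn [ -0.21 -79.98   1.22] | shift before turn [-0.2725  0.5073 -0.0415] | after turn [-0.0795  0.5113  0.2561] norm 0.5773 F [ 0.2 -0.4  0. ] w 0.6 t 37.2333
 q [-2.000e-03 -8.440e-01  2.322e+00  3.590e-01  8.550e-01  1.096e+00] x [0.6  0.22 0.77] z [ 0.72  0.26 -0.64]
```

View pics/a7.png

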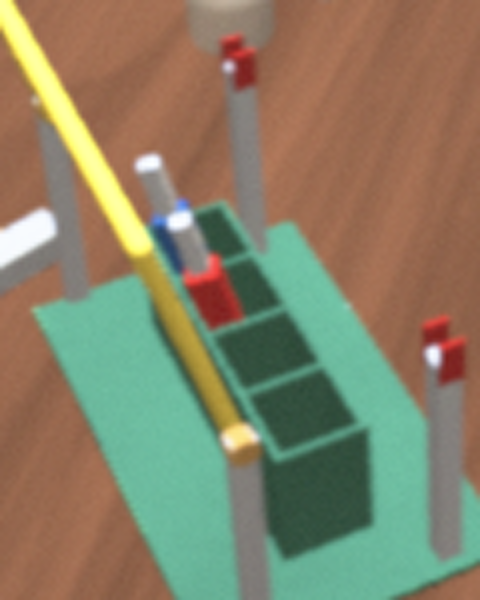

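View pics/b7.png

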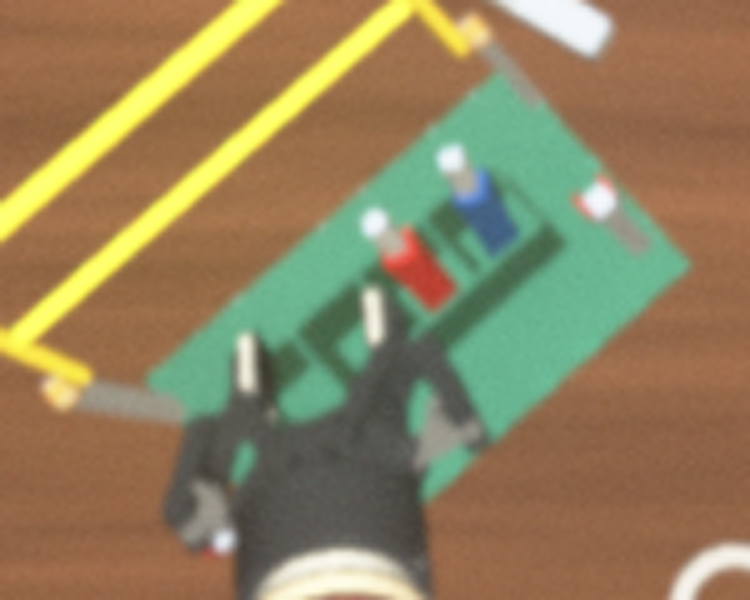

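```bash
python3 -m creep '[[0,0,0,-0.0182,0.0338,-0.0028,0.6],[0,0,0,-0.0182,0.0338,-0.0028,0.6],[0,0,0,-0.0182,0.0338,-0.0028,0.6],[0,0,0,-0.0182,0.0338,-0.0028,0.6],[0,0,0,-0.0182,0.0338,-0.0028,0.6],[0,0,0,-0.0182,0.0338,-0.0028,0.6],[0,0,0,-0.0182,0.0338,-0.0028,0.6],[0,0,0,-0.0182,0.0338,-0.0028,0.6],[0,0,0,-0.0182,0.0338,-0.0028,0.6],[0,0,0,-0.0182,0.0338,-0.0028,0.6],[0,0,0,-0.0182,0.0338,-0.0028,0.6],[0,0,0,-0.0182,0.0338,-0.0028,0.6],[0,0,0,-0.0182,0.0338,-0.0028,0.6],[0,0,0,-0.0182,0.0338,-0.0028,0.6],[0,0,0,-0.0182,0.0338,-0.0028,0.6]]'
python3 -m creep '[[0,-6.65,0.1,0,0,0,0.6],[0,-6.65,0.1,0,0,0,0.6],[0,-6.65,0.1,0,0,0,0.6],[0,-6.65,0.1,0,0,0,0.6],[0,-6.65,0.1,0,0,0,0.6],[0,-6.65,0.1,0,0,0,0.6],[0,-6.65,0.1,0,0,0,0.6],[0,-6.65,0.1,0,0,0,0.6],[0,-6.65,0.1,0,0,0,0.6],[0,-6.65,0.1,0,0,0,0.6],[0,-6.65,0.1,0,0,0,0.6],[0,-6.65,0.1,0,0,0,0.6],[0,0,0,0,0,0,0.6],[0,0,0,0,0,0,0.6]]'
python3 wp.py; python3 pk.py .497 -.3945 19 .0
```

```text
time: 38.48
tool_pos: [0.5, -0.3926, 0.0983]
tool_rot: [-0.075, 0.892, 0.157, 0.416]
contact_force: [-0.6, -0.6, 0.8]
gripper_width: 0.607
time: 39.65
tool_pos: [0.5005, -0.3903, 0.0977]
tool_rot: [0.039, 0.953, 0.162, -0.255]
contact_force: [-0.5, -1.3, -0.4]
gripper_width: 0.599
0.75 px [261. 139.] ctr [ 0.4946 -0.3962] len 0.15 wid 0.021 yaw 18.7 shank [ 0.48568994 -0.39891934] bgr [  0. 245. 255.]
0.6 px [490.  75.] ctr [ 0.6166 -0.5302] len 0.052 wid 0.027 yaw 7.8 shank [ 0.6124766 -0.519923 ] bgr [ 77.5 110.5 160.5]
at [ 0.5002 -0.3921  0.1008] turn [-0.21 -0.29  0.14] | shift before turn [0.0598 0.0018 0.1044] | after turn [0.0603 0.0013 0.1041] norm 0.1203 F [-0.7 -0.8 -0.4] w 0.598 t 39.75
 q [-0.59   0.404  1.445 -0.404  1.623  0.695] x [ 0.82  0.29 -0.5 ] z [-0.47 -0.16 -0.87]
```

View pics/wp.png

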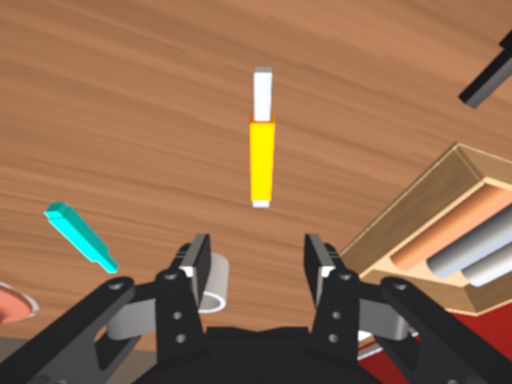

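```bash
python3 -m creep '[[0,0,0,0.02,0.001,0.03,0.6],[0,0,0,0.02,0.001,0.03,0.5],[0,0,0,0.02,0,0.025,0.45],[0,0,0,0,0,0.010,0.45],[0,0,0,0,0,0.008,0.45],[0,0,0,0,0,0,0.45],[0,0,0,0,0,0,0.45]]'
python3 pk.py .497 -.3945 19 .0
python3 - <<'E'
from h import *
im,c=snap('side'); cv2.imwrite('pics/s13.png',cv2.resize(im[130:220,210:310],None,fx=6,fy=6,interpolation=cv2.INTER_CUBIC))
snap('wrist','w13.png')
E
```

```text
time: 40.33
tool_pos: [0.5028, -0.3947, -0.0153]
tool_rot: [0.042, 0.954, 0.159, -0.252]
contact_force: [0.8, -0.1, 0.7]
gripper_width: 0.45
at [ 0.5028 -0.3947 -0.0153] turn [-0.04 -0.37 -0.01] | shift before turn [ 0.0008 -0.0021  0.0043] | after turn [ 0.0008 -0.0021  0.0043] norm 0.0049 F [ 0.8 -0.1  0.7] w 0.45 t 40.3333
 q [-0.59   0.544  1.471 -0.407  1.468  0.762] x [ 0.82  0.28 -0.49] z [-0.47 -0.16 -0.87]
```

View pics/s13.png

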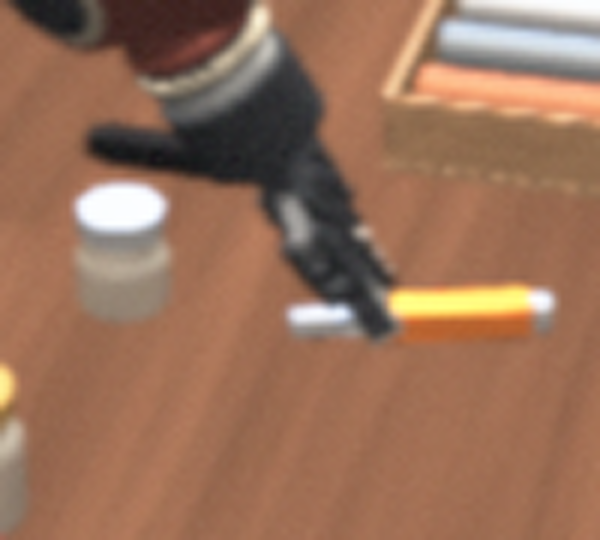

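View pics/w13.png

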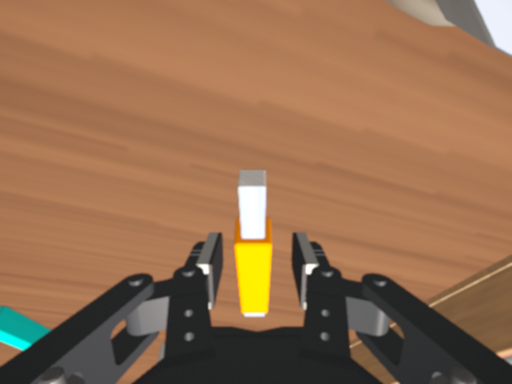

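```bash
python3 -m creep '[[0,0,0,0,-0.002,0.003,0.2],[0,0,0,0,0,0,0],[0,0,0,0,0,0,0],[0,0,0,0,0,0,0],[0,0,0,0,0,0,0],[0,0,0,0,0,0,0],[0,0,0,-0.010,0,-0.0173,0],[0,0,0,-0.018,0,-0.031,0],[0,0,0,-0.018,0,-0.031,0],[0,0,0,-0.018,0,-0.031,0],[0,0,0,-0.018,0,-0.031,0],[0,0,0,-0.018,0,-0.031,0],[0,0,0,-0.018,0,-0.031,0],[0,0,0,-0.018,0,-0.031,0],[0,0,0,-0.010,0,-0.017,0],[0,0,0,0,0,0,0]]'
python3 -m creep '[[0,6.6,0,0,0,0,0],[0,6.6,0,0,0,0,0],[0,6.6,0,0,0,0,0],[0,6.6,0,0,0,0,0],[0,6.6,0,0,0,0,0],[0,6.6,0,0,0,0,0],[0,6.6,0,0,0,0,0],[0,6.6,0,0,0,0,0],[0,6.6,0,0,0,0,0],[0,6.6,0,0,0,0,0],[0,6.6,0,0,0,0,0],[0,6.6,0,0,0,0,0],[0,0,0,0,0,0,0],[0,0,0,0,0,0,0]]'
python3 - <<'E'
from h import *
place(.025,.22,24,50)
im,c=snap('side','s15.png')
E
```

```text
time: 41.77
tool_pos: [0.5007, -0.3945, 0.276]
tool_rot: [0.044, 0.954, 0.16, -0.25]
contact_force: [0.0, -0.5, -3.2]
gripper_width: 0.214
time: 42.93
tool_pos: [0.4969, -0.3924, 0.2647]
tool_rot: [-0.074, 0.897, 0.147, 0.41]
contact_force: [0.4, -0.3, -4.0]
gripper_width: 0.209
axis [0.159 0.071 0.985] tcp [0.5482 0.2154 0.2903]
at [ 0.4969 -0.3924  0.2647] turn [ 3.43  0.76 -3.82] | shift before turn [ 0.1747 -0.5586  0.1736] | after turn [ 0.2087 -0.5343  0.2088] norm 0.6104 F [ 0.4 -0.3 -4. ] w 0.209 t 42.9333
 q [-1.178 -0.107  1.843  0.87   1.424 -0.076] x [0.62 0.2  0.76] z [ 0.71  0.25 -0.65]
```

View pics/s15.png

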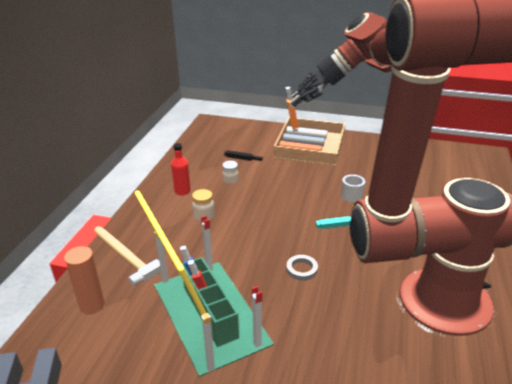

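```bash
python3 -m creep '[[0,0,0,0.0109,-0.0349,0.0109,0],[0,0,0,0.0109,-0.0349,0.0109,0],[0,0,0,0.0109,-0.0349,0.0109,0],[0,0,0,0.0109,-0.0349,0.0109,0],[0,0,0,0.0109,-0.0349,0.0109,0],[0,0,0,0.0109,-0.0349,0.0109,0],[0,0,0,0.0109,-0.0349,0.0109,0],[0,0,0,0.0109,-0.0349,0.0109,0],[0,0,0,0.0109,-0.0349,0.0109,0],[0,0,0,0.0109,-0.0349,0.0109,0],[0,0,0,0.0109,-0.0349,0.0109,0],[0,0,0,0.0109,-0.0349,0.0109,0],[0,0,0,0.0109,-0.0349,0.0109,0],[0,0,0,0.0109,-0.0349,0.0109,0],[0,0,0,0.0109,-0.0349,0.0109,0],[0,0,0,0.0109,-0.0349,0.0109,0],[3.4,0.8,-3.8,0,0,0,0],[0,0,0,0,0,0,0],[0,0,0,0,0,0,0],[0,0,0,0,0,0,0]]'
python3 - <<'E'
from h import *
b,t,G=ends(); c=manip.get_calibration('side'); print([np.round(proj(c,p),1) for p in (b,t,G)])
place(.025,.10,24,50)
im,c=snap('side','s16.png')
E
```

```text
time: 44.65
tool_pos: [0.5491, 0.214, 0.2917]
tool_rot: [-0.083, 0.887, 0.185, 0.415]
contact_force: [0.6, -0.4, -5.4]
gripper_width: 0.213
[array([210. , 246.2]), array([192.9, 192.1]), array([199.2, 212.1])]
axis [0.159 0.071 0.985] tcp [0.5482 0.2154 0.1703]
at [0.5491 0.214  0.2917] turn [ 0.75 -0.09 -0.1 ] | shift before turn [-0.0933 -0.0025  0.0776] | after turn [-0.0931 -0.0016  0.0778] norm 0.1213 F [ 0.6 -0.4 -5.4] w 0.213 t 44.65
 q [ 0.138 -0.683  2.224  0.293  0.764  1.176] x [0.59 0.26 0.77] z [ 0.71  0.3  -0.64]
```

View pics/s16.png

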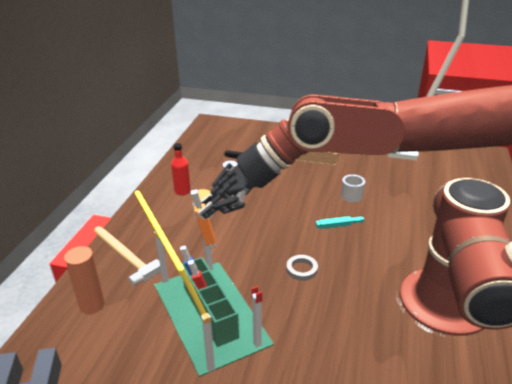

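```bash
python3 -m creep '[[0.7,0,0,-0.0233,-0.0008,0.0194,0],[0,0,0,-0.0233,-0.0008,0.0194,0],[0,0,0,-0.0233,0,0.0194,0],[0,0,0,-0.0233,0,0.0194,0],[0,0,0,0,0,0,0],[0,0,0,0,0,0,0],[0,0,0,0,0,0,0]]'
python3 chk.py .025 8 24
```

```text
time: 45.28
tool_pos: [0.5502, 0.2144, 0.173]
tool_rot: [-0.088, 0.886, 0.187, 0.416]
contact_force: [0.4, -0.0, -3.6]
gripper_width: 0.214
axis [0.159 0.071 0.985] tcp [0.5482 0.2154 0.0883]
at [0.5502 0.2144 0.173 ] turn [ 0.15 -0.33 -0.07] | shift before turn [-0.0661 -0.0017  0.053 ] | after turn [-0.0658 -0.0017  0.0534] norm 0.0847 F [ 0.4 -0.  -3.6] w 0.214 t 45.2833
 q [ 0.129 -0.572  2.361  0.439  0.538  1.001] x [0.58 0.26 0.77] z [ 0.7   0.31 -0.64]
bottom in rack [-0.00383213  0.02456982  0.10247851]
```

View pics/a8.png

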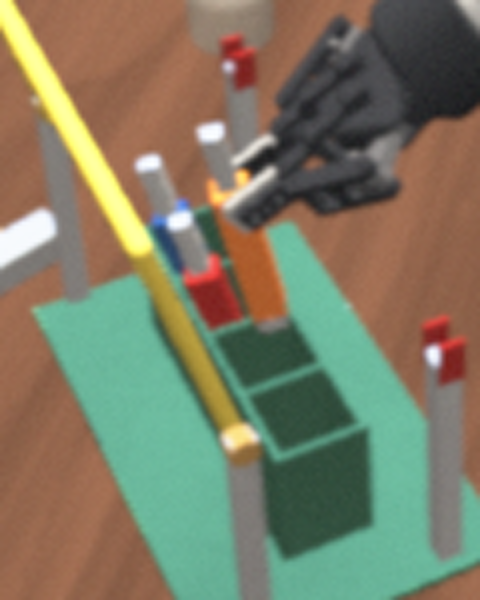

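View pics/b8.png

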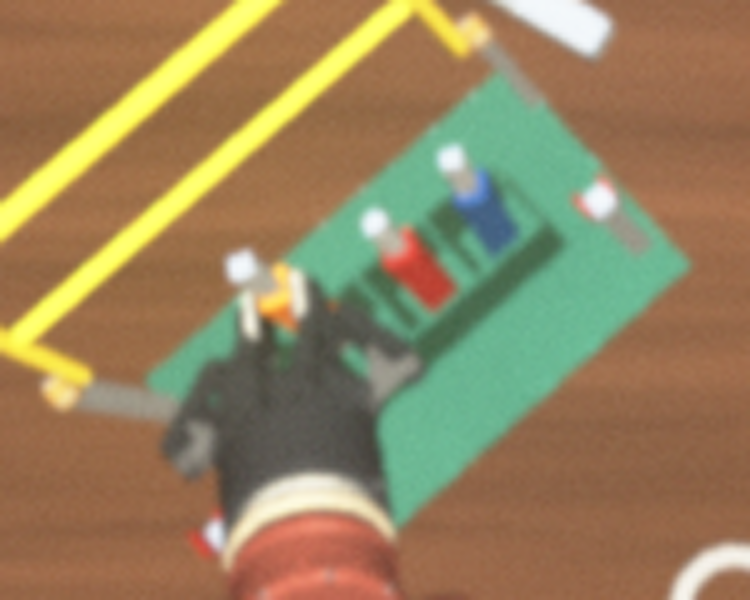

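```bash
python3 -m creep '[[0,0,0,-0.0131,-0.001,0.0107,0],[0,0,0,-0.0131,0,0.0107,0],[0,0,0,-0.0131,0,0.0107,0],[0,0,0,-0.0131,0,0.0107,0],[0,0,0,-0.013,0,0.0107,0],[0,0,0,0,0,0,0],[0,0,0,0,0,0,0]]'
python3 chk.py .025 9 24
```

```text
time: 45.97
tool_pos: [0.5478, 0.2162, 0.0866]
tool_rot: [-0.088, 0.886, 0.188, 0.415]
contact_force: [0.1, 0.4, -4.5]
gripper_width: 0.214
axis [0.159 0.071 0.985] tcp [0.5482 0.2154 0.0883]
at [0.5478 0.2162 0.0866] turn [-0.01 -0.17  0.  ] | shift before turn [ 0.0013  0.001  -0.0011] | after turn [ 0.0013  0.001  -0.0011] norm 0.0019 F [ 0.1  0.4 -4.5] w 0.214 t 45.9667
 q [ 0.134 -0.41   2.415  0.674  0.354  0.742] x [0.59 0.26 0.77] z [ 0.7   0.31 -0.64]
bottom in rack [-0.0045271   0.02751022  0.0161955 ]
```

View pics/a9.png

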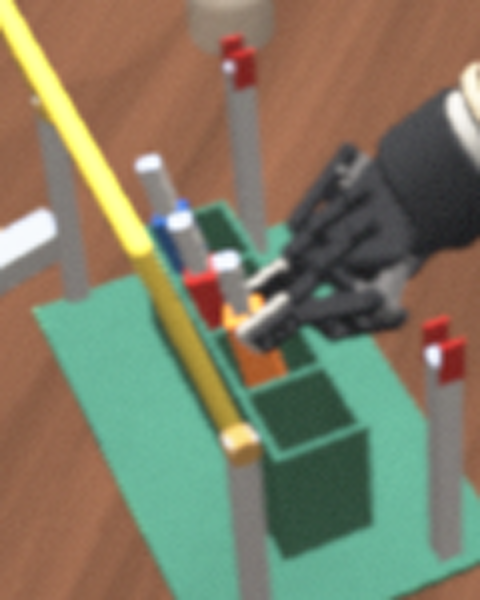

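```bash
python3 -m creep '[[0,0,0,0,0,0,0.42],[0,0,0,0,0,0,0.42],[0,0,0,0,0,0,0.42],[0,0,0,0,0,0,0.42],[0,0,0,0,0,-0.02,0.42],[0,0,0,0,0,-0.035,0.42],[0,0,0,0,0,-0.035,0.42],[0,0,0,0.02,0,-0.03,0.45],[0,0,0,0.03,0,-0.02,0.45],[0,0,0,0.03,0,-0.02,0.6],[0,0,0,0.03,0,-0.02,0.6],[0,0,0,0,0,0,0.6],[0,0,0,0,0,0,0.6]]'
python3 chk.py .025 10 24
python3 - <<'E'
from h import *
snap('top','t20.png'); snap('side','s20.png'); snap('wrist','w20.png')
E
```

```text
time: 47.15
tool_pos: [0.493, 0.192, 0.2857]
tool_rot: [-0.089, 0.884, 0.189, 0.418]
contact_force: [0.6, 0.4, -1.3]
gripper_width: 0.596
axis [0.159 0.071 0.985] tcp [0.5482 0.2154 0.0883]
at [0.493  0.192  0.2857] turn [-0.04 -0.57  0.14] | shift before turn [-0.1144  0.0009  0.1717] | after turn [-0.1126  0.0011  0.1728] norm 0.2063 F [ 0.6  0.4 -1.3] w 0.596 t 47.15
 q [ 0.072 -0.912  2.353  0.349  0.879  1.115] x [0.58 0.26 0.77] z [ 0.71  0.31 -0.64]
bottom in rack [-0.06104567  0.04609658  0.21500614]
```

View pics/a10.png

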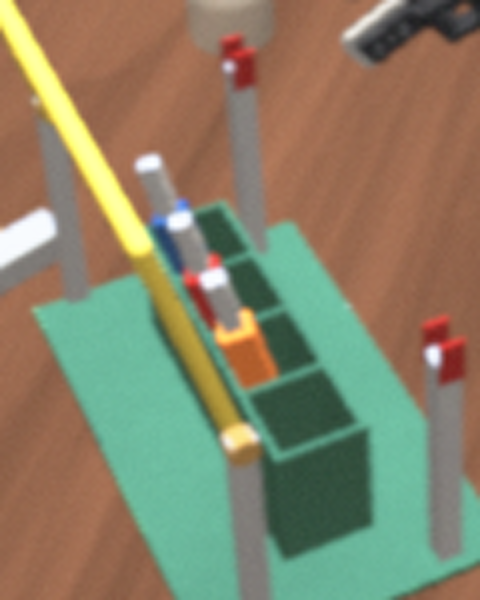

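View pics/t20.png

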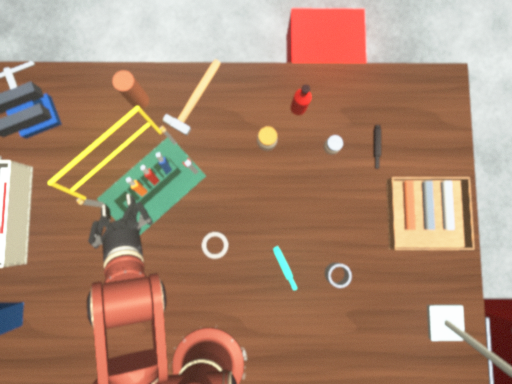

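View pics/w20.png

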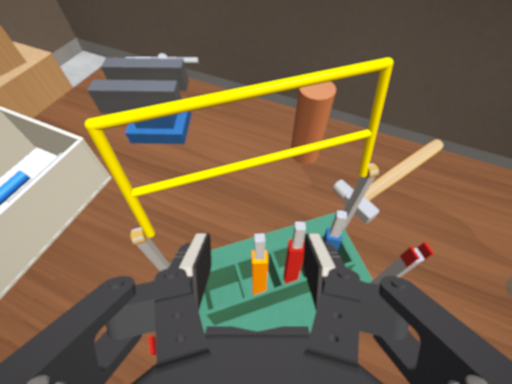

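```bash
python3 - <<'E'
from h import *
im,c=snap('top'); cs=manip.get_calibration('side'); cw=manip.get_calibration('wrist')
for th in (1.6,1.65,1.7,1.75,1.8,1.85,1.9):
    q=lambda y:rk([.06-.135*np.cos(th),y,.16+.135*np.sin(th)])
    print(th,[np.round(proj(k,q(y)),1) for k in (c,cs,cw) for y in (-.135,.135)])
cv2.imwrite('pics/t21.png',cv2.resize(im[95:205,40:175],None,fx=5,fy=5,interpolation=cv2.INTER_CUBIC))
M=Rz(132.3); th=1.75; b=rk([.06-.135*np.cos(th),0,.16+.135*np.sin(th)]); print(b); plan(b+[0,0,.06],M)
E
```

```text
1.6 [array([145.5, 116.3]), array([ 57.5, 191.5]), array([149.7, 187.3]), array([195.5, 261.8]), array([405.4,  76.7]), array([ 88.3, 145.6])]
1.65 [array([143.7, 114.3]), array([ 55.8, 189.4]), array([146.7, 188.3]), array([191.9, 263.2]), array([400.8,  72.8]), array([ 88.6, 139.6])]
1.7 [array([142. , 112.4]), array([ 54.1, 187.3]), array([143.7, 189.3]), array([188.4, 264.7]), array([396.3,  69.4]), array([ 89.1, 134.1])]
1.75 [array([140.3, 110.6]), array([ 52.5, 185.3]), array([140.8, 190.5]), array([184.9, 266.3]), array([391.7,  66.5]), array([ 89.8, 129.3])]
1.8 [array([138.7, 108.8]), array([ 51.1, 183.3]), array([137.9, 191.9]), array([181.4, 268.1]), array([387.3,  64. ]), array([ 90.7, 125. ])]
1.85 [array([137.1, 107.1]), array([ 49.7, 181.3]), array([135. , 193.3]), array([177.9, 270. ]), array([382.9,  62. ]), array([ 91.8, 121.2])]
1.9 [array([135.7, 105.4]), array([ 48.4, 179.5]), array([132.2, 194.9]), array([174.5, 272. ]), array([378.6,  60.4]), array([ 93., 118.])]
[0.59665881 0.23977926 0.2928381 ]
at [0.4914 0.1918 0.2779] turn [  46.72  -34.   -100.38] | shift before turn [ 0.1318 -0.0009  0.0405] | after turn [-0.0354  0.1102 -0.075 ] norm 0.1379 F [ 0.4 -1.5 -0.6] w 0.597 t 47.45
 q [ 0.072 -0.909  2.361  0.349  0.879  1.114] x [0.59 0.26 0.77] z [ 0.7   0.31 -0.64]
```

View pics/t21.png

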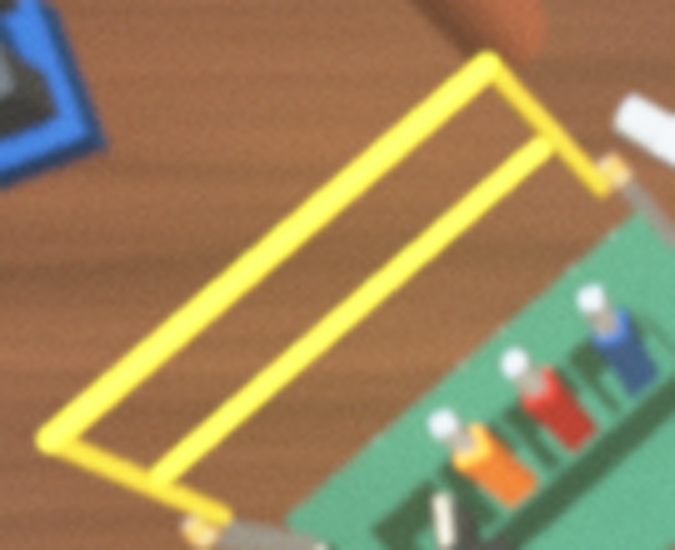

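```bash
python3 -m creep '[[0,0,0,0.029,0,-0.024,0.6],[0,0,0,0.029,0,-0.024,0.6],[0,0,0,0.029,0,-0.024,0.6],[2.75,-2,-5.9,0,0,0,0.6],[2.75,-2,-5.9,0,0,0,0.6],[2.75,-2,-5.9,0,0,0,0.6],[2.75,-2,-5.9,0,0,0,0.6],[2.75,-2,-5.9,0,0,0,0.6],[2.75,-2,-5.9,0,0,0,0.6],[2.75,-2,-5.9,0,0,0,0.6],[2.75,-2,-5.9,0,0,0,0.6],[2.75,-2,-5.9,0,0,0,0.6],[2.75,-2,-5.9,0,0,0,0.6]]'
python3 - <<'E'
from h import *
th=1.8; b=rk([.06-.135*np.cos(th),0,.16+.135*np.sin(th)]); print(b); plan(b+[0,0,.06],Rz(132.3))
E
```

```text
time: 48.53
tool_pos: [0.4925, 0.1915, 0.3919]
tool_rot: [-0.042, 0.689, 0.696, 0.196]
contact_force: [-0.0, 0.0, 0.1]
gripper_width: 0.602
[0.60154968 0.24422439 0.29146943]
at [0.4925 0.1915 0.3919] turn [ 19.15 -13.92 -41.11] | shift before turn [0.0313 0.0964 0.0777] | after turn [-0.0344  0.1162  0.0404] norm 0.1277 F [-0.   0.   0.1] w 0.602 t 48.5333
 q [ 0.033 -0.45   1.775  0.33   1.578  0.065] x [-0.05  0.94  0.33] z [ 0.21  0.33 -0.92]
```

```bash
python3 -m creep '[[2.74,-2,-5.87,0,0,0,0.8],[2.74,-2,-5.87,0,0,0,0.8],[2.74,-2,-5.87,0,0,0,0.8],[2.74,-2,-5.87,0,0,0,0.8],[2.74,-2,-5.87,0,0,0,0.8],[2.74,-2,-5.87,0,0,0,0.8],[2.74,-2,-5.87,0,0,0,0.8],[0,0,0,-0.0086,0.029,0,0.8],[0,0,0,-0.0086,0.029,0,0.8],[0,0,0,-0.0086,0.029,0,0.8],[0,0,0,-0.0086,0.029,0,0.8],[0,0,0,0,0,0,0.8],[0,0,0,0,0,0,0.8]]'
python3 - <<'E'
from h import *
th=1.8; b=rk([.06-.135*np.cos(th),0,.16+.135*np.sin(th)]); plan(b-[0,0,.047],Rz(132.3))
im,c=snap('wrist','w22.png'); print([np.round(proj(c,rk([.06-.135*np.cos(t),0.05,.16+.135*np.sin(t)])),1) for t in (1.75,1.8,1.85)])
E
```

```text
time: 49.62
tool_pos: [0.6019, 0.2443, 0.39]
tool_rot: [-0.001, 0.406, 0.914, -0.001]
contact_force: [-0.9, 0.1, -0.6]
gripper_width: 0.794
at [0.6019 0.2443 0.39  ] turn [-0.12 -0.1  -0.25] | shift before turn [-1.000e-04 -0.000e+00  1.456e-01] | after turn [ 0.0002 -0.0003  0.1456] norm 0.1456 F [-0.9  0.1 -0.6] w 0.794 t 49.6167
 q [ 2.710e-01  7.000e-02  1.285e+00  1.000e-03  1.789e+00 -4.630e-01] x [-0.67  0.74  0.  ] z [-0. -0. -1.]
[array([251.1, 136. ]), array([258. , 135.9]), array([264.8, 135.7])]
```

View pics/w22.png

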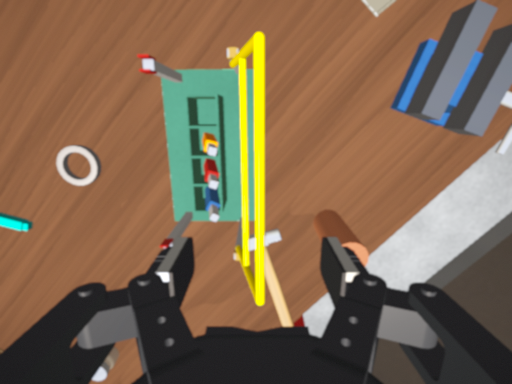

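```bash
python3 -m creep '[[0,0,0,0,0.001,0.03,0.8],[0,0,0,0,0,0.03,0.8],[0,0,0,0,0,0.03,0.8],[0,0,0,0,0,0.03,0.8],[0,0,0,0,0,0.0256,0.8],[0,0,0,0,0,0,0.8],[0,0,0,0,0,0,0],[0,0,0,0,0,0,0],[0,0,0,0,0,0,0],[0,0,0,0,0,0,0],[0,0,0,0,0,0,0],[0,0,0,0,0,0,0],[0,0,0,0,0,0,0]]'
python3 - <<'E'
from h import *
s=manip.state(); p=s['tool_pos']; q=R.from_euler('z',-RK[2]).apply(p-[RK[0],RK[1],0]); print(p,q,s['gripper_width'],s['contact_force'])
E
```

```text
time: 50.75
tool_pos: [0.6037, 0.2453, 0.2506]
tool_rot: [0.002, 0.406, 0.914, 0.003]
contact_force: [-0.4, 1.1, 6.8]
gripper_width: 0.088
[0.60373194 0.24532082 0.25055809] [ 0.09302465 -0.00065635  0.25055809] 0.08780356475136282 [-0.42703139  1.13746739  6.75457426]
```

```bash
python3 -m creep '[[0,0,0,0,-0.0132,-0.0024,0],[0,0,0,0,-0.0134,-0.0011,0],[0,0,0,0,-0.0135,0.0003,0],[0,0,0,0,-0.0134,0.0016,0],[0,0,0,0,-0.0132,0.0030,0],[0,0,0,0,-0.0128,0.0043,0],[0,0,0,0,-0.0123,0.0055,0],[0,0,0,0,-0.0117,0.0067,0],[0,0,0,0,-0.0110,0.0079,0],[0,0,0,0,-0.0101,0.0089,0],[0,0,0,0,-0.0092,0.0099,0],[0,0,0,0,-0.0082,0.0107,0],[0,0,0,0,-0.0071,0.0115,0],[0,0,0,0,-0.0059,0.0121,0],[0,0,0,0,-0.0046,0.0127,0]]'
python3 - <<'E'
from h import *
s=manip.state(); p=s['tool_pos']; q=R.from_euler('z',-RK[2]).apply(p-[RK[0],RK[1],0]); print(p,q,s['gripper_width'],s['contact_force'])
im,c=snap('side'); cv2.imwrite('pics/s23.png',cv2.resize(im[190:350,140:300],None,fx=3.7,fy=3.7,interpolation=cv2.INTER_CUBIC))
E
```

```text
time: 52.0
tool_pos: [0.4845, 0.1365, 0.1569]
tool_rot: [0.002, 0.407, 0.914, -0.0]
contact_force: [0.5, -4.5, 3.1]
gripper_width: 0.089
[0.48447095 0.1364795  0.15688545] [-0.06843589 -0.00098898  0.15688545] 0.08919884627159773 [ 0.54558631 -4.46734068  3.08380682]
```

View pics/s23.png

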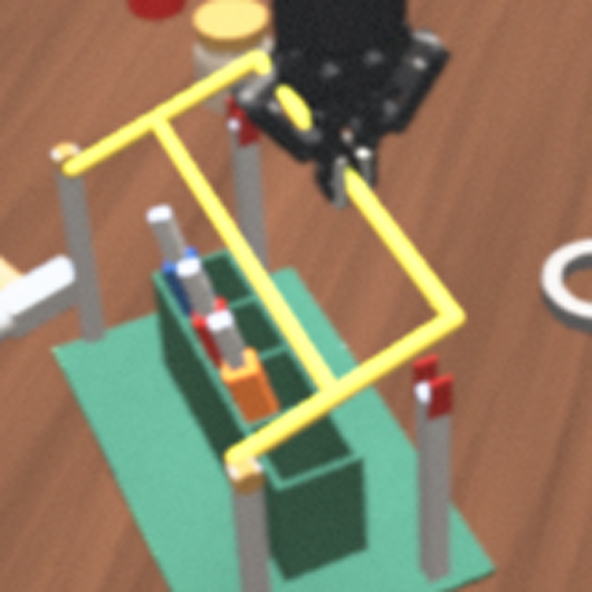

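```bash
python3 -m creep '[[0,0,0,0,-0.0033,0.0131,0],[0,0,0,0,-0.0020,0.0133,0],[0,0,0,0,-0.0007,0.0125,0],[0,0,0,0,0,0.002,0],[0,0,0,0,0,0,0],[0,0,0,0,0,0,0]]'
python3 - <<'E'
from h import *
s=manip.state(); p=s['tool_pos']; q=R.from_euler('z',-RK[2]).apply(p-[RK[0],RK[1],0]); print(p,q,s['gripper_width'],s['contact_force'])
im,c=snap('side'); cv2.imwrite('pics/s24.png',cv2.resize(im[190:350,140:300],None,fx=3.7,fy=3.7,interpolation=cv2.INTER_CUBIC))
E
```

```text
time: 52.55
tool_pos: [0.4794, 0.1319, 0.1138]
tool_rot: [0.001, 0.407, 0.914, -0.002]
contact_force: [0.1, -8.4, -1.9]
gripper_width: 0.087
[0.47939192 0.13192102 0.11378663] [-0.07526045 -0.00094631  0.11378663] 0.0869219530701771 [ 0.06976756 -8.36003557 -1.9042159 ]
```

View pics/s24.png

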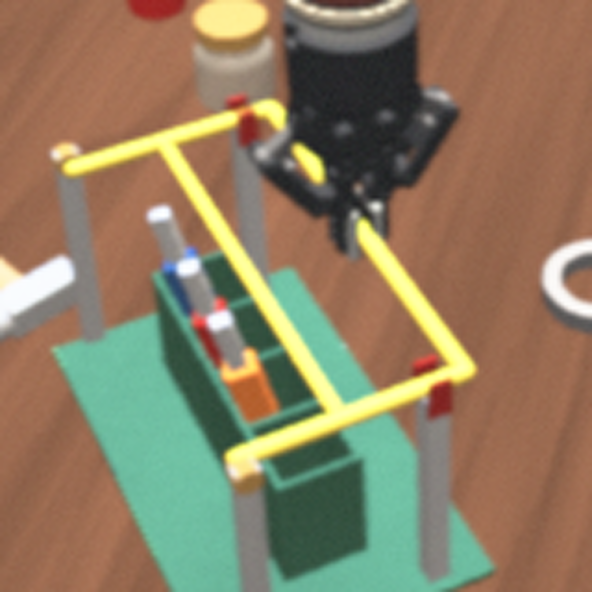

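```bash
python3 -m creep '[[0,0,0,0,0,0.003,0],[0,0,0,0,0,0.003,0],[0,0,0,0,0,0,0],[0,0,0,0,0,0,0]]'; python3 - <<'E'
from h import *
im,c=snap('side'); cv2.imwrite('pics/s25.png',cv2.resize(im[190:350,140:300],None,fx=3.7,fy=3.7,interpolation=cv2.INTER_CUBIC))
E
```

```text
time: 52.93
tool_pos: [0.4795, 0.1319, 0.1132]
tool_rot: [0.001, 0.406, 0.914, -0.002]
contact_force: [-16.1, -10.7, 23.3]
gripper_width: 0.085
```

View pics/s25.png

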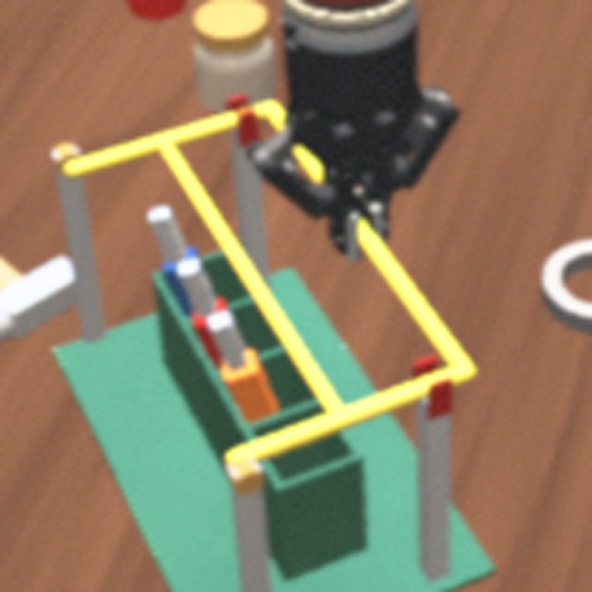

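It is seated: 23 N upward reaction with no further travel. Release and lift off.

```bash
python3 -m creep '[[0,0,0,0,0,-0.003,0.1],[0,0,0,0,0,0,0.6],[0,0,0,0,0,0,0.6],[0,0,0,0,0,0,0.6],[0,0,0,0,0,0,0.6],[0,0,0,0,0,0,0.6],[0,0,0,0,0,-0.01,0.6],[0,0,0,0,0,-0.03,0.6],[0,0,0,0,0,-0.04,0.6],[0,0,0,0,0,-0.04,0.6],[0,0,0,0,0,-0.04,0.6],[0,0,0,0,0,-0.04,0.6],[0,0,0,0,0,-0.04,0.6],[0,0,0,0,0,0,0.6],[0,0,0,0,0,0,0.6],[0,0,0,0,0,0,0.6]]'; python3 - <<'E'
from h import *
im,c=snap('side'); cv2.imwrite('pics/s26.png',cv2.resize(im[190:350,140:300],None,fx=3.7,fy=3.7,interpolation=cv2.INTER_CUBIC))
cv2.imwrite('pics/s26f.png',im)
im,c=snap('wrist','w26.png')
for th in (0,.06,.12): print(th,[np.round(proj(manip.get_calibration('side'),rk([.06-.135*np.cos(th),y,.16+.135*np.sin(th)])),1) for y in (-.135,.135)])
snap('top','t26.png')
E
```

```text
time: 54.32
tool_pos: [0.4793, 0.134, 0.3521]
tool_rot: [0.001, 0.406, 0.914, 0.001]
contact_force: [0.1, 0.0, -0.8]
gripper_width: 0.597
0 [array([212.6, 219. ]), array([264.8, 290.3])]
0.06 [array([212.3, 216.4]), array([264.7, 287.4])]
0.12 [array([211.8, 213.8]), array([264.4, 284.6])]
```

View pics/s26.png

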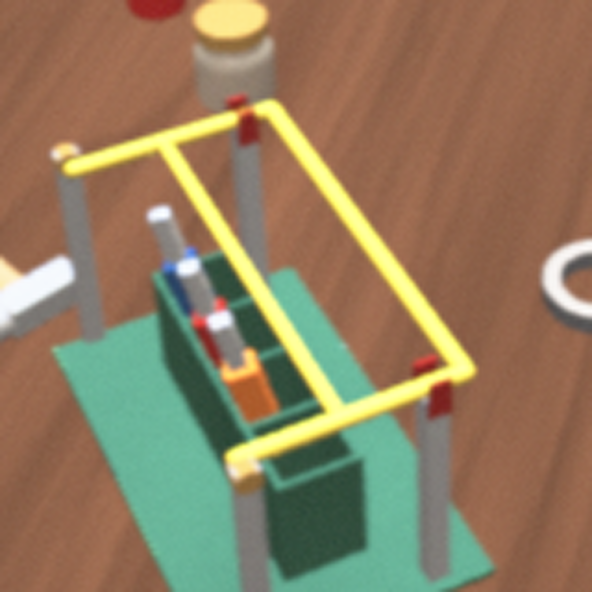

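View pics/w26.png

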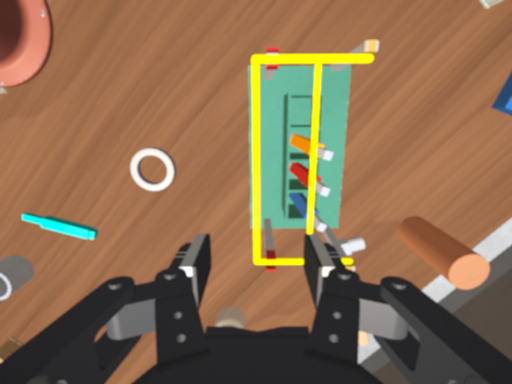

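View pics/s26f.png

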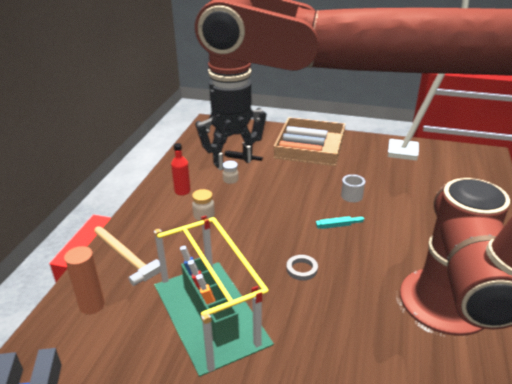

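```bash
python3 - <<'E'
from h import *
# lean of each punch: nose tops seen in the last side & top pictures, blobs of the noses measured by hand in s26
S=manip.get_calibration('side')
for n,(u,v) in dict(blue=(160,212),red=(188,268),yellow=(220,322)).items():
    p=onz(S,140+u/3.7,190+v/3.7,.143); print(n,R.from_euler('z',-RK[2]).apply(p-[RK[0],RK[1],0]).round(3))
print(manip.state()['contact_force'],manip.state()['time']); manip.job_done()
E
```

```text
blue [ 0.019 -0.088  0.143]
red [ 0.022 -0.032  0.143]
yellow [0.023 0.021 0.143]
[-0.25638116  0.44811934 -0.38041634] 54.4667
the job is handed in; nothing more can be done
```

I put all three punches on the bench (blue, red and yellow) into the rack, closed the keeper over them and let go. The job was handed in at about 54 s of the 210 s allowed; the simulator gave no verdict. I found no orange punch, and left the turquoise and black look-alikes where they were.

- **Keeper open:** I swung it open to about 1.8 rad, as measured in the top camera image.
- **Punches:** Each stands with its steel nose up, in the sockets at y = -75, -25 and 25 mm. They lean slightly back: the nose tips sit about 20 mm behind the row's centre line. That is at most about 0.3 to 0.4 rad of lean, inside the 0.5 rad allowed.
- **Keeper closed:** The last push met about 23 N upward with no further travel. After I let go, its corners were in the same place in the side image as at the start (closed).
- **Jars and gripper:** The brass and steel jars looked upright in the last side picture, and the gripper was clear and touching nothing.

**What went wrong or disagreed:**
- **Fingertip position:** In the images the fingertips sat about 25 mm behind the reported TCP. The first pinch on the keeper bar missed because of this, so I corrected for it from then on.
- **Blue punch grip:** I set it down once and picked it up again with the tool tilted 30°, so the arm could stand it upright. The first tilt was in the wrong direction and I reversed it. The wrist read about 46 N while it was pressed onto the bench, under the 120 N limit.

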